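# Stow the torque socket in its clamshell case

### The arm

A 7-joint arm with a two-finger parallel gripper is mounted at the origin on the work surface. World frame = base frame: x ahead of the robot, y to its left, z up, the work surface at z = 0. Lengths are in m, angles in rad, forces in N, time in s.
With the tool pointing down it reaches from about 0.4 to 0.85 m from the base axis. Payload 4.4 kg.
Tool frame: the origin (TCP) lies between the finger pads; the fingertips stand 19 mm ahead of it and the grasp point (between the pads) is the TCP; z points along the fingers, y is the line along which they close (so a half turn about z gives the same grasp; the last joint's range is limited). The gripper opens to 94 mm and grips with 3 to 60 N. Pads are 16 mm wide; open, the fingers measure 119 mm over their backs; the gripper's body (75 mm by 177 mm) begins 78 mm behind the grasp point.
Start: joints at [1.274, 0.628, 0.038, 1.517, -0.027, 0.996, -0.02], TCP at [0.149, -0.633, 0.224] pointing down, gripper open.
Joint ranges: [-3.06, 3.06], [-0.37, 2.12], [-1.25, 1.32], [0.18, 2.47], [-1.1, 4.24], [0.23, 1.98], [-2.94, 2.94]. Speed limits (rad/s): [2.57, 2.57, 3.14, 3.14, 3.14, 3.14, 3.14].

### API

Orientations are given as a unit quaternion [w, x, y, z].
In Python, from rig import r gives the robot as it stands.
- The arm moves only by the tool drive_effector, called after "Call:" by a JSON object that holds its "fn" and its "kwargs", one argument or row to a line. Schema: {"type":"object","properties":{"increments":{"type":"array","items":{"type":"object","properties":{"aperture":{"type":"number"},"d":{"type":"array","items":{"type":"number"},"minItems":3,"maxItems":3},"rotvec":{"type":"array","items":{"type":"number"},"minItems":3,"maxItems":3}},"additionalProperties":false,"required":["aperture"]},"minItems":1,"maxItems":12},"grip_force":{"type":"number"},"only":{"type":"string"},"quiet":{"type":"boolean"},"lines":{"type":"string"}},"required":["increments"],"additionalProperties":false}. increments is a list of rows, 1 to 12 of them, each an object with the fields aperture (the finger opening in m), d (a list: dx, dy, dz in m), rotvec (a list: a rotation vector rx, ry, rz in rad); a field left out counts as zero (the opening has to be given); each row is the pose to reach, as a shift and turn from the pose commanded when the call began, along the tool's axes at that moment; what a row does not reach only later rows make up. A row lasts 1/10 s, in which the tool goes at most 0.05 m and 0.15 rad, less where a joint would pass 70% of its speed; a pose out of reach is approached as far as the arm can. The fingers move at their own pace and stop on an object; grip_force is the grip in N (left out, the last holds). Time passes only in rows, so rows that do not move let the fingers close. The tool returns the time, the measured TCP pose, the force, the opening and the grip force at its end. only (a regular expression) keeps the lines of the reply that match it, lines (a string "A,B") keeps lines A to B, and quiet returns only ok. Input that does not fit is refused with a message, and nothing moves.
- r.get_state(): the state, without advancing time (a new reading comes with each control period).
- r.read_camera(name): name is "side" or "top" or "wrist"; returns a dict with "img" (384x512x3 uint8, red, green, blue), "vfov" (degrees; the focal length in pixels is half the picture's height over the tangent of half this angle, whatever the lens; pixels are square), "cx", "cy" (the principal point, pixels), "k1" (the pictures are not rectified: a ray, as slopes to the right and down, at radius r is drawn at 1 + k1 r^2 times it, then the intrinsics apply), "cam_to_world" (4x4, takes a point from camera to world coordinates). Camera axes: x right, y down, z forward; pixel columns grow to the right and rows downward; lengths in m; the calibration is good to about 2 mm. A picture is of the moment at which its call begins. There is no depth.
- r.job_done(): hands the job in; it is judged then, once.
The state is a dict: "time_s": time; "joints": joint angles; "qd": joint speeds; "joint_efforts": joint torques, N m; "eef_pos": TCP position; "tool_rot": TCP orientation; "force": force on the tool from outside, world axes, zero at the start; "ft_torque": the same for the moment, N m; "opening": finger opening in m; "finger_force": force on a finger pad.
Only numpy, scipy, OpenCV 4.12 (cv2) and the standard library are available. Lean on these libraries where they do the work, as an engineer would, in place of code of your own. Each camera call takes 0.05 s, during which the arm holds its last target. There are 200 camera calls.

### The job

Open the black clamshell case until its lid leans back on its stop by itself and let go, then take the big nickel-plated socket out from under the rig's overhanging gearbox and set it down standing upright inside the case, then close the lid fully over it. Do not let the lid slam or drop the socket, and leave the brass nut, the hex key and the wrench where they lie.

Things in the scene. Friction and masses are not known exactly. Their poses are not given: they have to be found in the camera images.
- case: Tray (lower half) of a black plastic clamshell case, bolted to the bench. 140 mm (x) by 200 mm (y), 40 mm high, 5 mm walls and floor, open inside (130 x 190 mm). Origin: centre of its underside on the bench; +x points from the front (handle side) to the hinge, which is the far long edge, z up. The closed case is 103 mm high and leaves 93 mm of height inside.
- lid (a joint): Hinge angle of the case's deep lid, rad: 0 closed, growing as it opens up and back, 1.70 on its stop (just past upright). It turns about the case's y axis through case_hinge. The lid is an inverted tray 140 x 200 mm, 63 mm deep, 5 mm walls, 0.4 kg. Little friction: left alone it falls shut below about 0.9 rad and falls back onto its stop above about 1.2.
- case_hinge (a point): Middle of the hinge line: in the case frame 70 mm along +x, 40 mm up. Fixed; axes as the case.
- lid_handle (a point): Centre of the lid's steel T-handle: a round bar 18 mm thick, 56 mm long along the case's y, ends free, on a 24 mm wide, 10 mm thick web, 30 mm out from the lid's front face. Closed, it lies 170 mm in front (-x) of the hinge line and 42 mm above it (82 mm above the bench). Pinched across its ends from above it turns in the grip as the lid swings. Turns with the lid.
- socket: Big nickel-plated impact socket, 0.65 kg, 85 mm tall: 52 mm diameter for the lower 62 mm, tapering to a 42 mm neck for the top 17 mm. Loose. Origin: centre of its underside, z up its axis. It stands in the shallow recess of the rig's grey holder block.
- rig: Torque test rig, bolted down, grey. Origin on the bench below the centre of the holder block's recess; +x points away from the open side, which faces the robot; z up. Base plate 12 mm thick, x -55 to 95, y -100 to 170 mm. Holder block x +-42, y +-50 mm; its recess is 60 x 60 mm, floor 30 mm and rim 36 mm above the bench. Column x 12 to 68, y 120 to 160 mm.
- nut: Heavy brass hex nut, 65 mm across flats, 40 mm high, lying flat; origin centre of underside. Bystander.
- hexkey: Steel hex key, long leg 180 mm along its x, short leg 60 mm, 12 mm thick, lying on the bench; origin middle of the long leg's underside. Bystander.
- wrench: Steel open-end wrench, 190 mm long along its x, lying on the bench beyond the case and rig. Bystander.
- shaft_end (a point): Lower end of the rig's 24 mm shaft, straight above the recess, 195 mm above the bench. It hangs from the gearbox (rig x -12 to 55, y -60 to 165 mm, underside 205, top 280 mm above the bench; crank on its +y end out to y 235, up to 310). An upright gripper cannot reach the socket; one tilted 30 to 45 degrees, fingers pointing down and to the rig's +x, can. Axes as the rig.

How it is judged:
By the outcome, as a careful person would: the job done as asked, in the order asked, and still so for the second after the job is handed in, with the robot touching nothing.
It also fails if it takes over 72 s, if anything falls off the work surface, if the arm or the gripper's body presses on something with over 40 N, if the wrist force passes 120 N, or if a joint passes its speed limit or range.

## Working session

There is one attempt and no reset: what is moved stays moved. The work goes in short steps, Python scripts to look and compute and a tool call to move; the robot and the scene stay as the last step left them, time stands still between calls to the robot, and variables do not carry over. Pictures are saved under pics/ and viewed, at most 10 in all, crops included, and the job is handed in when it is done.

```bash
ls; mkdir -p pics; python3 - <<'E'
from rig import r
import cv2
s=r.get_state();print({k:s[k] for k in('time_s','eef_pos','tool_rot','opening','force')})
for n in('side','top'):
    c=r.read_camera(n);cv2.imwrite(f'pics/{n}0.png',c['img'][:,:,::-1]);print(n,c['vfov'],c['cx'],c['cy'],c['k1'],c['cam_to_world'])
E
```

```text
pics
rig.py
{'time_s': 0.0, 'eef_pos': array([ 0.1485949 , -0.63215807,  0.2235911 ]), 'tool_rot': array([-9.05208378e-04,  9.93347245e-01,  1.15153889e-01, -1.14167109e-04]), 'opening': 0.09399718568120563, 'force': array([-0.62169001, -0.30632469,  0.68062645])}
side 50.33663450466723 258.0896901505191 192.06450454392666 -0.04890384208606031 [[ 0.8557417  -0.30611371  0.41713373  0.27054551]
 [-0.51728259 -0.52358019  0.67696566 -0.56829372]
 [ 0.01117449 -0.79508376 -0.6063967   0.62732181]
 [ 0.          0.          0.          1.        ]]
top 51.43825012146983 257.8612931515355 188.91035612667946 -0.10824699476804624 [[-1.68206058e-02 -9.97636650e-01  6.66196751e-02  5.27911267e-01]
 [-9.99749737e-01  1.57985540e-02 -1.58388599e-02 -2.75139017e-04]
 [ 1.47489326e-02 -6.68694218e-02 -9.97652720e-01  1.14418359e+00]
 [ 0.00000000e+00  0.00000000e+00  0.00000000e+00  1.00000000e+00]]
```

View pics/side0.png

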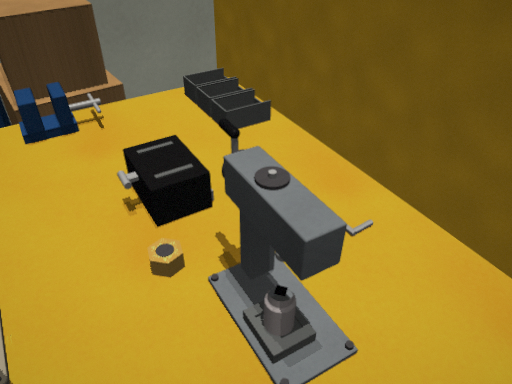

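View pics/top0.png

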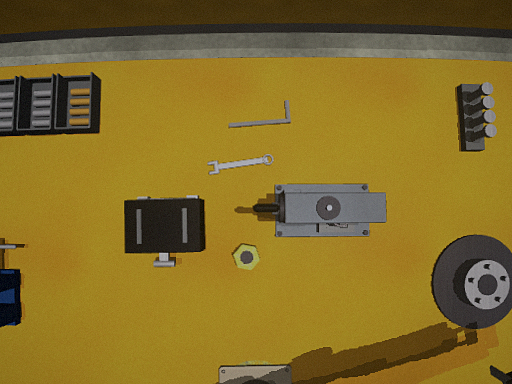

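Side view: case lid around (165,175), handle bar around (128,180), nut at (166,260), and the socket at (280,310) under the gearbox. Top view: case at (165,225), T-handle at (164,263), nut at (246,257), and the rig plate with bolts near (279,187), (364,187), (279,233) and (366,233). I'll enlarge both to get exact pixels.

```bash
python3 - <<'E'
import cv2,numpy as np
t=cv2.imread('pics/top0.png');s=cv2.imread('pics/side0.png')
def b(im):return np.clip(255*(im/255.)**0.6,0,255).astype(np.uint8)
A=cv2.resize(b(t[175:275,115:395]),None,fx=2.8,fy=2.8,interpolation=cv2.INTER_CUBIC)
B=cv2.resize(b(s[125:225,110:220]),None,fx=3,fy=3,interpolation=cv2.INTER_CUBIC)
C=cv2.resize(b(s[260:384,200:365]),None,fx=2.4,fy=2.4,interpolation=cv2.INTER_CUBIC)
o=np.zeros((600,784,3),np.uint8);o[:280,:784]=A;o[300:600,:330]=B;o[300:300+C.shape[0],350:350+C.shape[1]]=C
cv2.imwrite('pics/crop1.png',o);print(C.shape)
E
cat > h.py <<'E'
import numpy as np,cv2
from scipy.spatial.transform import Rotation as R
from rig import r
CAM={}
def cam(n,fresh=False):
    if fresh or n not in CAM: CAM[n]=r.read_camera(n)
    return CAM[n]
def ray(c,u,v):
    f=c['img'].shape[0]/2/np.tan(np.radians(c['vfov'])/2)
    K=np.array([[f,0,c['cx']],[0,f,c['cy']],[0,0,1]]);D=np.array([c['k1'],0,0,0,0.])
    p=cv2.undistortPoints(np.array([[[u,v]]],float),K,D)[0,0]
    T=np.array(c['cam_to_world']);d=T[:3,:3]@[p[0],p[1],1];return T[:3,3],d/np.linalg.norm(d)
def tri(*ol):
    A=sum(np.eye(3)-np.outer(d,d) for o,d in ol);b=sum((np.eye(3)-np.outer(d,d))@o for o,d in ol)
    x=np.linalg.solve(A,b);return x,[round(1e3*np.linalg.norm(np.cross(x-o,d)),1) for o,d in ol]
def atz(od,z): o,d=od;return o+d*(z-o[2])/d[2]
def proj(c,p):
    f=c['img'].shape[0]/2/np.tan(np.radians(c['vfov'])/2);T=np.array(c['cam_to_world'])
    q=T[:3,:3].T@(np.array(p)-T[:3,3]);x=q[:2]/q[2];k=1+c['k1']*(x@x);return f*k*x+[c['cx'],c['cy']]
def pose():
    s=r.get_state();w=s['tool_rot'];return np.array(s['eef_pos']),R.from_quat([w[1],w[2],w[3],w[0]])
def togo(p,rot=None):
    """shift and rotvec in tool axes from the present pose"""
    P,Q=pose();d=Q.inv().apply(np.array(p)-P);rv=(Q.inv()*rot).as_rotvec() if rot is not None else np.zeros(3)
    return np.round(np.r_[d,rv],4)
E
```

```text
(298, 396, 3)
```

View pics/crop1.png

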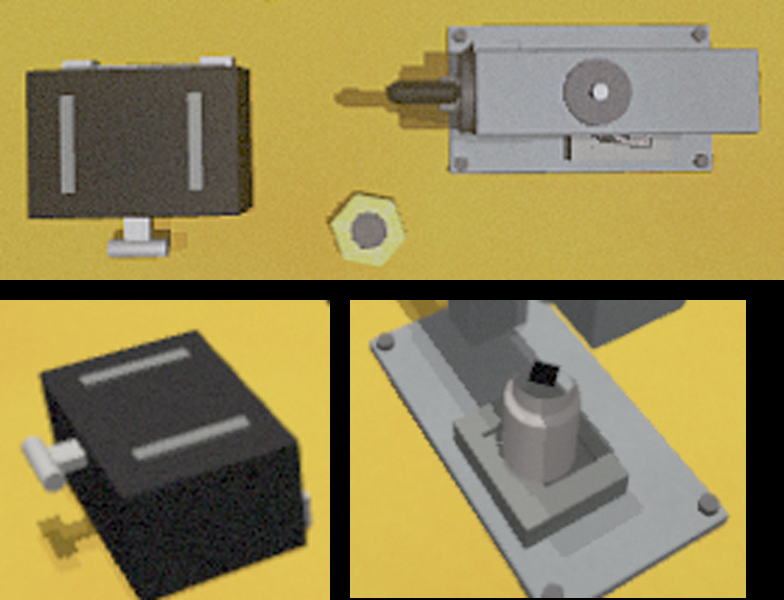

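Composite crop. Top part: lid corners (28,217), (240,214), (27,71), (238,68), handle bar centre (138,248), rig bolts (459,36), (700,34), (461,162), (701,160). Lower left: bar from (32,445) to (54,482), lid corners (42,374), (122,500), (197,332), (299,440). Lower right: bolts (384,342), (709,503), (552,592), socket flanks x=502–578, rim centre about (543,380). The lid is closed.

```bash
python3 - <<'E'
from h import *
np.set_printoptions(precision=4,suppress=True)
t,s=cam('top'),cam('side')
T=lambda X,Y:ray(t,115+(X+.5)/2.8-.5,175+(Y+.5)/2.8-.5)
B=lambda X,Y:ray(s,110+(X+.5)/3-.5,125+(Y-300+.5)/3-.5)
C=lambda X,Y:ray(s,200+(X-350+.5)/2.4-.5,260+(Y-300+.5)/2.4-.5)
for n,a,b in [('handle',T(138,248),B(43,463)),('FL',T(28,217),B(42,374)),('FR',T(240,214),B(122,500)),('BL',T(27,71),B(197,332)),('BR',T(238,68),B(299,440)),
 ('bolt+x+y',T(459,36),C(384,342)) ,('bolt -x+y',T(461,162),C(384,342)),('bolt +x-y',T(700,34),C(709,503)),('bolt -x-y',T(701,160),C(552,592))]:
    print(n,*tri(a,b))
for p in [(108,248),(168,248)]:print('hend',atz(T(*p),.085))
for p in [(459,36),(461,162),(700,34),(701,160)]:print('bolt top z.016',atz(T(*p),.016))
for p in [(384,342),(709,503),(552,592)]:print('bolt side z.016',atz(C(*p),.016))
for p in [(28,217),(240,214),(27,71),(238,68)]:print('lid z.103',atz(T(*p),.103))
for p in [(540,377)]:print('sock rim',atz(C(*p),.115))
for p in [(482,56),(758,50),(760,132),(475,133)]:print('gb z.28',atz(T(*p),.28))
print('disc',atz(T(599,91),.285))
E
```

```text
handle [0.4051 0.2351 0.0841] [np.float64(0.1), np.float64(0.1)]
FL [0.4368 0.3353 0.1006] [np.float64(0.0), np.float64(0.0)]
FR [0.4368 0.1357 0.1017] [np.float64(1.0), np.float64(1.0)]
BL [0.5734 0.3363 0.1004] [np.float64(0.3), np.float64(0.3)]
BR [0.5738 0.1352 0.106 ] [np.float64(0.5), np.float64(0.5)]
bolt+x+y [ 0.549  -0.0611 -0.019 ] [np.float64(62.2), np.float64(62.2)]
bolt -x+y [ 0.4775 -0.0761  0.016 ] [np.float64(1.4), np.float64(1.4)]
bolt +x-y [ 0.6039 -0.3238  0.0197] [np.float64(0.3), np.float64(0.3)]
bolt -x-y [ 0.4753 -0.3207  0.0193] [np.float64(0.7), np.float64(0.7)]
hend [0.4056 0.2635 0.085 ]
hend [0.4051 0.2062 0.085 ]
bolt top z.016 [ 0.6062 -0.0772  0.016 ]
bolt top z.016 [ 0.4789 -0.0767  0.016 ]
bolt top z.016 [ 0.6044 -0.3251  0.016 ]
bolt top z.016 [ 0.4757 -0.322   0.016 ]
bolt side z.016 [ 0.4762 -0.0755  0.016 ]
bolt side z.016 [ 0.6056 -0.3222  0.016 ]
bolt side z.016 [ 0.4758 -0.3191  0.016 ]
lid z.103 [0.437  0.3346 0.103 ]
lid z.103 [0.4379 0.1352 0.103 ]
lid z.103 [0.5736 0.3353 0.103 ]
lid z.103 [0.5735 0.1357 0.103 ]
sock rim [ 0.5175 -0.234   0.115 ]
gb z.28 [ 0.5721 -0.0768  0.28  ]
gb z.28 [ 0.5731 -0.2953  0.28  ]
gb z.28 [ 0.5087 -0.2947  0.28  ]
gb z.28 [ 0.5125 -0.0701  0.28  ]
disc [ 0.5432 -0.1666  0.285 ]
```

Everything agrees: rig origin is about (0.5205, -0.235), case centre about (0.5055, 0.2353), hinge (0.5755, 0.2353, 0.040), handle (0.4055, 0.235, 0.083), and yaws are about 0.

```bash
cat >> h.py <<'E'
DOWN=R.from_matrix(np.diag([1.,-1,-1]))
E
python3 - <<'E'
from h import *
for p in [(.38,-.2,.26),(.4055,.2353,.18),(.4055,.2353,.084)]:print(togo(p,DOWN))
E
```

```text
[ 3.242e-01 -3.681e-01 -3.570e-02 -1.100e-03  2.000e-04  2.308e-01]
[ 4.486e-01 -7.859e-01  4.480e-02 -1.100e-03  2.000e-04  2.308e-01]
[ 4.486e-01 -7.858e-01  1.408e-01 -1.100e-03  2.000e-04  2.308e-01]
```

Call:
{"fn": "drive_effector", "kwargs": {
  "increments": [
    {"aperture": 0.094, "d": [0.324, -0.368, -0.036], "rotvec": [0, 0, 0.115]},
    {"aperture": 0.094, "d": [0.324, -0.368, -0.036], "rotvec": [0, 0, 0.231]},
    {"aperture": 0.094, "d": [0.324, -0.368, -0.036], "rotvec": [0, 0, 0.231]},
    {"aperture": 0.094, "d": [0.324, -0.368, -0.036], "rotvec": [0, 0, 0.231]},
    {"aperture": 0.094, "d": [0.324, -0.368, -0.036], "rotvec": [0, 0, 0.231]},
    {"aperture": 0.094, "d": [0.324, -0.368, -0.036], "rotvec": [0, 0, 0.231]},
    {"aperture": 0.094, "d": [0.324, -0.368, -0.036], "rotvec": [0, 0, 0.231]},
    {"aperture": 0.094, "d": [0.324, -0.368, -0.036], "rotvec": [0, 0, 0.231]},
    {"aperture": 0.094, "d": [0.324, -0.368, -0.036], "rotvec": [0, 0, 0.231]},
    {"aperture": 0.094, "d": [0.324, -0.368, -0.036], "rotvec": [0, 0, 0.231]},
    {"aperture": 0.094, "d": [0.324, -0.368, -0.036], "rotvec": [0, 0, 0.231]},
    {"aperture": 0.094, "d": [0.324, -0.368, -0.036], "rotvec": [0, 0, 0.231]}
  ]
}}

```text
time_s: 1.4
eef_pos: [0.3802, -0.1999, 0.2605]
tool_rot: [0.0, 1.0, 0.001, 0.0]
force: [-0.4, -0.1, -0.6]
opening: 0.0937
finger_force: 0.0
```

```bash
python3 - <<'E'
from h import *
for p in [(.4055,.2353,.18),(.4055,.2353,.084)]:print(togo(p,DOWN))
E
```

```text
[ 2.630e-02 -4.352e-01  8.040e-02  3.000e-04 -1.000e-04  2.400e-03]
[ 2.630e-02 -4.352e-01  1.764e-01  3.000e-04 -1.000e-04  2.400e-03]
```

Call:
{"fn": "drive_effector", "kwargs": {
  "increments": [
    {"aperture": 0.094, "d": [0.026, -0.435, 0.08], "rotvec": [0, 0, 0.002]},
    {"aperture": 0.094, "d": [0.026, -0.435, 0.08], "rotvec": [0, 0, 0.002]},
    {"aperture": 0.094, "d": [0.026, -0.435, 0.08], "rotvec": [0, 0, 0.002]},
    {"aperture": 0.094, "d": [0.026, -0.435, 0.08], "rotvec": [0, 0, 0.002]},
    {"aperture": 0.094, "d": [0.026, -0.435, 0.08], "rotvec": [0, 0, 0.002]},
    {"aperture": 0.094, "d": [0.026, -0.435, 0.08], "rotvec": [0, 0, 0.002]},
    {"aperture": 0.094, "d": [0.026, -0.435, 0.08], "rotvec": [0, 0, 0.002]},
    {"aperture": 0.094, "d": [0.026, -0.435, 0.08], "rotvec": [0, 0, 0.002]},
    {"aperture": 0.094, "d": [0.026, -0.435, 0.08], "rotvec": [0, 0, 0.002]},
    {"aperture": 0.094, "d": [0.026, -0.435, 0.08], "rotvec": [0, 0, 0.002]},
    {"aperture": 0.094, "d": [0.026, -0.435, 0.08], "rotvec": [0, 0, 0.002]},
    {"aperture": 0.094, "d": [0.026, -0.435, 0.08], "rotvec": [0, 0, 0.002]}
  ]
}}

```text
time_s: 2.6
eef_pos: [0.4066, 0.2318, 0.1804]
tool_rot: [0.001, 1.0, -0.003, -0.0]
force: [0.1, -0.2, -0.6]
opening: 0.094
finger_force: 0.0
```

```bash
python3 - <<'E'
from h import *
c=cam('wrist');cv2.imwrite('pics/w1.png',c['img'][:,:,::-1])
for p in [(.4055,.2353,.084),(.4055,.263,.084),(.4055,.207,.084)]:print(togo(p,DOWN),proj(c,p))
E
```

```text
[-0.0011 -0.0035  0.0965  0.0014  0.0001 -0.0063] [257.30593773 205.38555732]
[-0.0013 -0.0312  0.0965  0.0014  0.0001 -0.0063] [227.03779268 205.57968421]
[-0.001   0.0248  0.0966  0.0014  0.0001 -0.0063] [288.24704755 205.17264021]
```

View pics/w1.png

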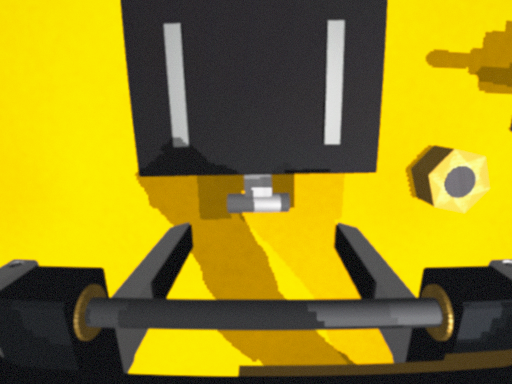

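Wrist view: handle bar spans u 228–290 at v≈203, and the prediction was 227–288 at 205, so they match to within about 1–2 mm. The nut is at (460,180), clear of the fingers. Descending and gripping.

Call:
{"fn": "drive_effector", "kwargs": {
  "increments": [
    {"aperture": 0.094, "d": [0, -0.003, 0.04]},
    {"aperture": 0.094, "d": [0, -0.003, 0.075], "rotvec": [0, 0, -0.006]},
    {"aperture": 0.094, "d": [0, -0.003, 0.097], "rotvec": [0, 0, -0.006]},
    {"aperture": 0.094, "d": [0, -0.003, 0.097], "rotvec": [0, 0, -0.006]},
    {"aperture": 0.05, "d": [0, -0.003, 0.097], "rotvec": [0, 0, -0.006]},
    {"aperture": 0.05, "d": [0, -0.003, 0.097], "rotvec": [0, 0, -0.006]},
    {"aperture": 0.05, "d": [0, -0.003, 0.097], "rotvec": [0, 0, -0.006]},
    {"aperture": 0.05, "d": [0, -0.003, 0.097], "rotvec": [0, 0, -0.006]},
    {"aperture": 0.05, "d": [0, -0.003, 0.097], "rotvec": [0, 0, -0.006]},
    {"aperture": 0.05, "d": [0, -0.003, 0.097], "rotvec": [0, 0, -0.006]}
  ],
  "grip_force": 20
}}

```text
time_s: 3.65
eef_pos: [0.4064, 0.2364, 0.084]
tool_rot: [0.001, 1.0, 0.002, 0.0]
force: [0.3, -3.6, 7.0]
opening: 0.056
finger_force: 20.0
```

```bash
python3 - <<'E'
from h import *
P,Q=pose();H=np.array([.5755,P[1],.04]);v=P-H;a0=np.arctan2(v[2],-v[0]);ρ=np.hypot(v[0],v[2]);print(P,a0,ρ)
for th in np.arange(.1,1.75,.1):
    p=H+ρ*np.array([-np.cos(a0+th),0,np.sin(a0+th)]);print(round(th,2),togo(p)[:3])
E
```

```text
[0.40638939 0.23638848 0.08404598] 0.25479574776989766 0.1747525314329209
0.1 [ 0.0052  0.     -0.0167]
0.2 [ 0.0121  0.0001 -0.0327]
0.3 [ 0.0206  0.0001 -0.048 ]
0.4 [ 0.0305  0.0002 -0.0624]
0.5 [ 0.0419  0.0003 -0.0757]
0.6 [ 0.0544  0.0003 -0.0878]
0.7 [ 0.0682  0.0004 -0.0986]
0.8 [ 0.0829  0.0005 -0.1079]
0.9 [ 0.0985  0.0005 -0.1158]
1.0 [ 0.1149  0.0006 -0.122 ]
1.1 [ 0.1317  0.0007 -0.1266]
1.2 [ 0.1489  0.0007 -0.1295]
1.3 [ 0.1664  0.0008 -0.1306]
1.4 [ 0.1838  0.0009 -0.13  ]
1.5 [ 0.2011  0.0009 -0.1277]
1.6 [ 0.2181  0.001  -0.1236]
1.7 [ 0.2346  0.001  -0.1179]
```

Call:
{"fn": "drive_effector", "kwargs": {
  "increments": [
    {"aperture": 0.05, "d": [0.005, 0, -0.017]},
    {"aperture": 0.05, "d": [0.012, 0, -0.033]},
    {"aperture": 0.05, "d": [0.021, 0, -0.048]},
    {"aperture": 0.05, "d": [0.030, 0, -0.062]},
    {"aperture": 0.05, "d": [0.042, 0, -0.076]},
    {"aperture": 0.05, "d": [0.054, 0, -0.088]},
    {"aperture": 0.05, "d": [0.068, 0, -0.099]},
    {"aperture": 0.05, "d": [0.083, 0, -0.108]},
    {"aperture": 0.05, "d": [0.098, 0, -0.116]},
    {"aperture": 0.05, "d": [0.115, 0, -0.122]},
    {"aperture": 0.05, "d": [0.132, 0, -0.127]},
    {"aperture": 0.05, "d": [0.132, 0, -0.127]}
  ]
}}

```text
time_s: 4.85
eef_pos: [0.5401, 0.2377, 0.2116]
tool_rot: [-0.0, 1.0, 0.001, 0.001]
force: [-1.7, -2.1, 6.8]
opening: 0.0559
finger_force: 20.0
```

```bash
python3 - <<'E'
from h import *
P,Q=pose();H=np.array([.5755,P[1],.04])
v=P-H;a=np.arctan2(v[2],-v[0]);print(a-.2548,np.hypot(*v[[0,2]]))
for th in np.arange(1.2,1.75,.1):
    p=H+.1748*np.array([-np.cos(.2548+th),0,np.sin(.2548+th)]);print(round(th,2),togo(p)[:3])
E
```

```text
1.112479125531494 0.1751815330298969
1.2 [ 0.0152  0.     -0.002 ]
1.3 [ 0.0326  0.0001 -0.0031]
1.4 [ 0.0501  0.0001 -0.0025]
1.5 [ 0.0674  0.0002 -0.0001]
1.6 [0.0844 0.0002 0.004 ]
1.7 [0.1009 0.0002 0.0098]
```

Call:
{"fn": "drive_effector", "kwargs": {
  "increments": [
    {"aperture": 0.05, "d": [0.015, 0, -0.002]},
    {"aperture": 0.05, "d": [0.033, 0, -0.003]},
    {"aperture": 0.05, "d": [0.050, 0, -0.0025]},
    {"aperture": 0.05, "d": [0.067, 0, 0]},
    {"aperture": 0.05, "d": [0.084, 0, 0.004]},
    {"aperture": 0.05, "d": [0.092, 0, 0.0065]},
    {"aperture": 0.05, "d": [0.098, 0, 0.009]},
    {"aperture": 0.05, "d": [0.098, 0, 0.009]}
  ]
}}

```text
time_s: 5.65
eef_pos: [0.6395, 0.2388, 0.2033]
tool_rot: [-0.001, 1.0, 0.001, 0.004]
force: [3.6, -0.3, 7.7]
opening: 0.0555
finger_force: 20.0
```

```bash
python3 - <<'E'
from h import *
P,Q=pose();H=np.array([.5755,P[1],.04]);v=P-H;a=np.arctan2(v[2],-v[0]);print(a-.2548,np.hypot(*v[[0,2]]))
E
```

```text
1.6893105796177283 0.17538476945487788
```

Call:
{"fn": "drive_effector", "kwargs": {
  "increments": [
    {"aperture": 0.05, "d": [0.002, 0, 0.001]},
    {"aperture": 0.05, "d": [0.002, 0, 0.001]},
    {"aperture": 0.07, "d": [0.002, 0, 0.001]},
    {"aperture": 0.094, "d": [0.002, 0, 0.001]},
    {"aperture": 0.094, "d": [0.002, 0, 0.001]},
    {"aperture": 0.094, "d": [0.002, 0, -0.03]},
    {"aperture": 0.094, "d": [0, 0, -0.07]},
    {"aperture": 0.094, "d": [-0.02, 0, -0.11]}
  ]
}}

```text
time_s: 6.45
eef_pos: [0.6166, 0.2376, 0.3112]
tool_rot: [0.001, 1.0, 0.001, -0.001]
force: [1.1, -0.3, 0.6]
opening: 0.0939
finger_force: 0.0
```

```bash
python3 - <<'E'
from h import *
c=cam('side');cv2.imwrite('pics/s2.png',c['img'][:,:,::-1])
T=DOWN*R.from_rotvec([0,.65,0]);z=T.apply([0,0,1]);g=np.array([.5195,-.235,.075])
print(z,togo((.42,.05,.30),DOWN),togo((.42,.05,.30),T))
E
```

```text
[ 0.60518641  0.         -0.7960838 ] [-0.1967  0.1894  0.0175 -0.0045 -0.007   0.0047] [-0.1967  0.1894  0.0175 -0.0059  0.643   0.0031]
```

View pics/s2.png

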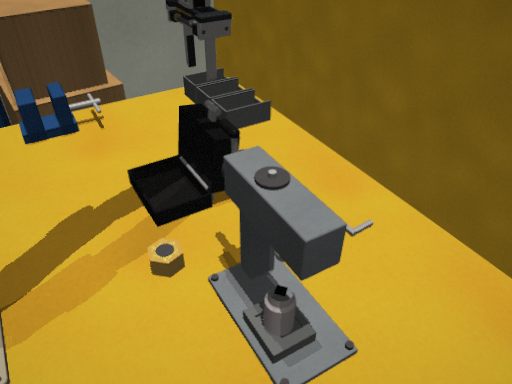

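The lid leans back open by itself with its inside at about (205,145), the tray is empty at (175,190), and the gripper is clear above. The socket is still in the holder at (280,310). Next I tilt and move towards the rig.

Call:
{"fn": "drive_effector", "kwargs": {
  "increments": [
    {"aperture": 0.094, "d": [-0.197, 0.189, 0.017], "rotvec": [0, 0.13, 0]},
    {"aperture": 0.094, "d": [-0.197, 0.189, 0.017], "rotvec": [0, 0.26, 0]},
    {"aperture": 0.094, "d": [-0.197, 0.189, 0.017], "rotvec": [0, 0.39, 0]},
    {"aperture": 0.094, "d": [-0.197, 0.189, 0.017], "rotvec": [0, 0.52, 0]},
    {"aperture": 0.094, "d": [-0.197, 0.189, 0.017], "rotvec": [0, 0.643, 0]},
    {"aperture": 0.094, "d": [-0.197, 0.189, 0.017], "rotvec": [0, 0.643, 0]},
    {"aperture": 0.094, "d": [-0.197, 0.189, 0.017], "rotvec": [0, 0.643, 0]},
    {"aperture": 0.094, "d": [-0.197, 0.189, 0.017], "rotvec": [0, 0.643, 0]},
    {"aperture": 0.094, "d": [-0.197, 0.189, 0.017], "rotvec": [0, 0.643, 0]}
  ]
}}

```text
time_s: 7.4
eef_pos: [0.4467, 0.0665, 0.3129]
tool_rot: [-0.0, 0.954, 0.002, 0.301]
force: [0.7, -0.0, 0.7]
opening: 0.0942
finger_force: 0.0
```

```bash
python3 - <<'E'
from h import *
T=DOWN*R.from_rotvec([0,.65,0]);z=T.apply([0,0,1]);g=np.array([.5195,-.235,.075])
print(togo(g-.16*z,T))
E
```

```text
[-0.0843  0.3013  0.0762 -0.0019  0.0384  0.004 ]
```

Call:
{"fn": "drive_effector", "kwargs": {
  "increments": [
    {"aperture": 0.094, "d": [-0.084, 0.301, 0.076], "rotvec": [0, 0.038, 0]},
    {"aperture": 0.094, "d": [-0.084, 0.301, 0.076], "rotvec": [0, 0.038, 0]},
    {"aperture": 0.094, "d": [-0.084, 0.301, 0.076], "rotvec": [0, 0.038, 0]},
    {"aperture": 0.094, "d": [-0.084, 0.301, 0.076], "rotvec": [0, 0.038, 0]},
    {"aperture": 0.094, "d": [-0.084, 0.301, 0.076], "rotvec": [0, 0.038, 0]},
    {"aperture": 0.094, "d": [-0.084, 0.301, 0.076], "rotvec": [0, 0.038, 0]},
    {"aperture": 0.094, "d": [-0.084, 0.301, 0.076], "rotvec": [0, 0.038, 0]},
    {"aperture": 0.094, "d": [-0.084, 0.301, 0.076], "rotvec": [0, 0.038, 0]},
    {"aperture": 0.094, "d": [-0.084, 0.301, 0.076], "rotvec": [0, 0.038, 0]},
    {"aperture": 0.094, "d": [-0.084, 0.301, 0.076], "rotvec": [0, 0.038, 0]}
  ]
}}

```text
time_s: 8.4
eef_pos: [0.4074, -0.1667, 0.3072]
tool_rot: [0.008, 0.95, -0.004, 0.312]
force: [0.1, 0.2, -0.1]
opening: 0.0943
finger_force: 0.0
```

```bash
python3 - <<'E'
from h import *
c=cam('wrist');cv2.imwrite('pics/w2.png',c['img'][:,:,::-1])
T=DOWN*R.from_rotvec([0,.65,0]);z=T.apply([0,0,1]);g=np.array([.5195,-.235,.075])
print(togo(g,T))
for p in [(.5195,-.235,.115),(.5195,-.209,.092),(.5195,-.261,.092),(.5195,-.235,.03)]:print(proj(c,p))
E
```

```text
[-0.0455  0.0619  0.2551  0.0199  0.0173 -0.0035]
[309.65741941 193.14384046]
[288.79553636 199.19477423]
[325.17913569 198.9447432 ]
[301.15519332 212.37356245]
```

View pics/w2.png

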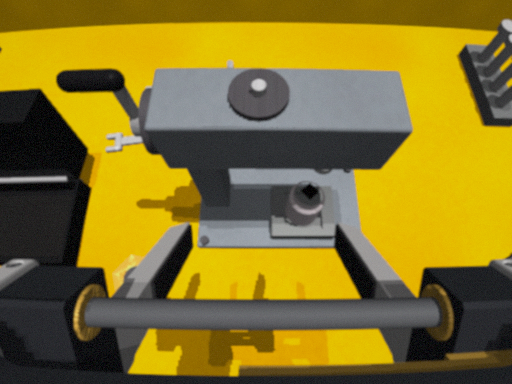

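Wrist view: socket rim hole at (310,192), flanks at about u 287–326 and v≈200, matching the prediction. The arm is still on its way to the pre-grasp, so I'll continue.

Call:
{"fn": "drive_effector", "kwargs": {
  "increments": [
    {"aperture": 0.094, "d": [-0.045, 0.062, 0.095], "rotvec": [0.02, 0.017, -0.003]},
    {"aperture": 0.094, "d": [-0.045, 0.062, 0.095], "rotvec": [0.02, 0.017, -0.003]},
    {"aperture": 0.094, "d": [-0.045, 0.062, 0.095], "rotvec": [0.02, 0.017, -0.003]},
    {"aperture": 0.094, "d": [-0.045, 0.062, 0.095], "rotvec": [0.02, 0.017, -0.003]},
    {"aperture": 0.094, "d": [-0.045, 0.062, 0.095], "rotvec": [0.02, 0.017, -0.003]},
    {"aperture": 0.094, "d": [-0.045, 0.062, 0.095], "rotvec": [0.02, 0.017, -0.003]},
    {"aperture": 0.094, "d": [-0.045, 0.062, 0.095], "rotvec": [0.02, 0.017, -0.003]}
  ]
}}

```text
time_s: 9.15
eef_pos: [0.3966, -0.1782, 0.3051]
tool_rot: [0.012, 0.952, -0.003, 0.306]
force: [1.0, 0.4, 1.2]
opening: 0.094
finger_force: 0.0
```

```bash
python3 - <<'E'
from h import *
T=DOWN*R.from_rotvec([0,.65,0]);g=np.array([.5195,-.235,.075])
print(togo(g,T),r.get_state()['joints'],r.get_state()['qd'])
E
```

```text
[-0.0345  0.0503  0.2599  0.0248  0.0271  0.0014] [-1.06019637 -0.3739133   1.32320511  2.46653207  0.87592211  0.23321386
 -2.02331746] [ 0.00595492 -0.0004235   0.00085453  0.00026429 -0.00985983 -0.00037843
  0.01058416]
```

The arm folded against joint limits because a tilt that high is too close in. I'll untilt, recover posture in front of the rig, and tilt only while going in low.

```bash
python3 - <<'E'
from h import *
print(togo((.42,-.18,.30),DOWN*R.from_rotvec([0,.05,0])),togo((.43,-.235,.28),DOWN*R.from_rotvec([0,.05,0])))
E
```

```text
[ 0.016   0.0014  0.0178  0.0245 -0.5729 -0.006 ] [ 0.0124  0.0558  0.0412  0.0245 -0.5729 -0.006 ]
```

Call:
{"fn": "drive_effector", "kwargs": {
  "increments": [
    {"aperture": 0.094, "d": [0.016, 0.001, 0.018], "rotvec": [0.02, -0.15, 0]},
    {"aperture": 0.094, "d": [0.016, 0.001, 0.018], "rotvec": [0.024, -0.3, 0]},
    {"aperture": 0.094, "d": [0.016, 0.001, 0.018], "rotvec": [0.024, -0.45, 0]},
    {"aperture": 0.094, "d": [0.016, 0.001, 0.018], "rotvec": [0.024, -0.573, 0]},
    {"aperture": 0.094, "d": [0.016, 0.001, 0.018], "rotvec": [0.024, -0.573, 0]},
    {"aperture": 0.094, "d": [0.012, 0.056, 0.041], "rotvec": [0.024, -0.573, 0]},
    {"aperture": 0.094, "d": [0.012, 0.056, 0.041], "rotvec": [0.024, -0.573, 0]},
    {"aperture": 0.094, "d": [0.012, 0.056, 0.041], "rotvec": [0.024, -0.573, 0]}
  ]
}}

```text
time_s: 9.95
eef_pos: [0.3326, -0.1735, 0.3486]
tool_rot: [0.009, 0.999, -0.004, 0.042]
force: [0.0, 0.6, -1.1]
opening: 0.0939
finger_force: 0.0
```

```bash
python3 - <<'E'
from h import *
print(np.round(r.get_state()['joints'],2),togo((.44,-.235,.2),DOWN*R.from_rotvec([0,.2,0])))
E
```

```text
[-1.28 -0.37  1.32  2.09  0.43  1.1  -1.73] [ 0.0949  0.0579  0.1583  0.0192  0.1154 -0.0062]
```

Call:
{"fn": "drive_effector", "kwargs": {
  "increments": [
    {"aperture": 0.094, "d": [0.095, 0.058, 0.1], "rotvec": [0.02, 0, 0]},
    {"aperture": 0.094, "d": [0.095, 0.058, 0.1], "rotvec": [0.02, 0, 0]},
    {"aperture": 0.094, "d": [0.095, 0.058, 0.1], "rotvec": [0.02, 0, 0]},
    {"aperture": 0.094, "d": [0.095, 0.058, 0.1], "rotvec": [0.02, 0, 0]},
    {"aperture": 0.094, "d": [0.095, 0.058, 0.1], "rotvec": [0.02, 0, 0]},
    {"aperture": 0.094, "d": [0.095, 0.058, 0.1], "rotvec": [0.02, 0, 0]}
  ]
}}

```text
time_s: 10.55
eef_pos: [0.3337, -0.1743, 0.336]
tool_rot: [0.009, 0.998, -0.003, 0.059]
force: [-0.3, -0.5, 0.1]
opening: 0.0944
finger_force: 0.0
```

```bash
python3 - <<'E'
from h import *
print(np.round(r.get_state()['joints'],2),togo((.44,-.235,.2),DOWN*R.from_rotvec([0,.2,0])))
E
```

```text
[-1.26 -0.37  1.32  2.13  0.44  1.02 -1.73] [ 0.09    0.0574  0.1486  0.019   0.0825 -0.0046]
```

```bash
cat > fk.py <<'E'
import numpy as np,itertools
from scipy.spatial.transform import Rotation as R
from scipy.optimize import least_squares
def fk(q,p,s):
    o1,d1,d3,d5,d7,o7,a,bx,o5=p
    X=np.zeros(3);Q=R.from_euler('z',s[0]*q[0]+o1);X=X+[0,0,d1]
    Q=Q*R.from_euler('y',q[1]);X=X+Q.apply([0,0,d3])
    Q=Q*R.from_euler('z',s[1]*q[2]);X=X+Q.apply([a,0,0])
    Q=Q*R.from_euler('y',q[3]);X=X+Q.apply([-a,0,d5])
    Q=Q*R.from_euler('z',s[2]*q[4]+o5);Q=Q*R.from_euler('y',q[5]);X=X+Q.apply([bx,0,d7])
    return X,Q*R.from_euler('z',s[3]*q[6]+o7)
E
python3 - <<'E'
from fk import *
from h import pose,r
P,Q=pose();w=lambda a:R.from_quat([a[1],a[2],a[3],a[0]])
D=[([1.274,.628,.038,1.517,-.027,.996,-.02],[.1486,-.6322,.2236],w([-9e-4,.99335,.11515,-1e-4])),
([-1.0602,-.3739,1.3232,2.4665,.8759,.2332,-2.0233],[.3966,-.1782,.3051],w([.012,.952,-.003,.306])),
(r.get_state()['joints'],P,Q),([-1.28,-.37,1.32,2.09,.43,1.10,-1.73],[.3326,-.1735,.3486],w([.009,.999,-.004,.042]))]
print(list(np.round(r.get_state()['joints'],4)))
best=[]
for s in itertools.product([1,-1],repeat=4):
  for o1 in(0,1.57,3.14,-1.57):
   for o7 in (0,3.14,1.57,-1.57):
    f=lambda p:np.concatenate([np.r_[5*(fk(q,p,s)[0]-x),(fk(q,p,s)[1].inv()*t).as_rotvec()] for q,x,t in D])
    m=least_squares(f,[o1,.3,.35,.35,.25,o7,0,0,0],loss='soft_l1',f_scale=.1);best.append((m.cost,s,m.x))
best.sort(key=lambda b:b[0])
for b in best[:4]:print(b[0],b[1],np.round(b[2],3))
E
```

```text
[np.float64(-1.2619), np.float64(-0.3738), np.float64(1.3231), np.float64(2.1332), np.float64(0.4409), np.float64(1.023), np.float64(-1.7289)]
0.0021976069269145377 (-1, -1, -1, -1) [-4.200e-02  3.240e-01  5.370e-01  3.750e-01  3.430e-01  1.536e+00
  1.500e-02 -1.000e-03 -8.000e-03]
0.002197606926914584 (-1, -1, -1, -1) [-4.200e-02  3.240e-01  5.370e-01  3.750e-01  3.430e-01  1.536e+00
  1.500e-02 -1.000e-03 -8.000e-03]
0.002197606926914613 (-1, -1, -1, -1) [-4.200e-02  3.240e-01  5.370e-01  3.750e-01  3.430e-01  1.536e+00
  1.500e-02 -1.000e-03 -8.000e-03]
0.002197606926914975 (-1, -1, -1, -1) [-4.200e-02  3.240e-01  5.370e-01  3.750e-01  3.430e-01  1.536e+00
  1.500e-02 -1.000e-03 -8.000e-03]
```

```bash
cat > fk.py <<'E'
import numpy as np
from scipy.spatial.transform import Rotation as R
from scipy.optimize import least_squares
def fk(q,p):
    d1,d3,d5,d7,a,a2,ax,y1,y3,y5,o1,o7=p
    X=np.zeros(3);Q=R.from_euler('z',-q[0]+o1);X=X+Q.apply([ax,y1,d1])
    Q=Q*R.from_euler('y',q[1])*R.from_euler('z',-q[2]);X=X+Q.apply([a,y3,d3])
    Q=Q*R.from_euler('y',q[3])*R.from_euler('z',-q[4]);X=X+Q.apply([a2,y5,d5])
    Q=Q*R.from_euler('y',q[5]);X=X+Q.apply([0,0,d7])
    return X,Q*R.from_euler('z',-q[6]+o7)
E
python3 - <<'E'
from fk import *
from h import pose,r
P,Q=pose();w=lambda a:R.from_quat([a[1],a[2],a[3],a[0]])
D=[([1.274,.628,.038,1.517,-.027,.996,-.02],[.1486,-.6322,.2236],w([-9e-4,.99335,.11515,-1e-4])),
([-1.0602,-.3739,1.3232,2.4665,.8759,.2332,-2.0233],[.3966,-.1782,.3051],w([.012,.952,-.003,.306])),
(r.get_state()['joints'],P,Q),([-1.28,-.37,1.32,2.09,.43,1.10,-1.73],[.3326,-.1735,.3486],w([.009,.999,-.004,.042]))]
def f(p):return np.concatenate([np.r_[5*(fk(q,p)[0]-x),(fk(q,p)[1].inv()*t).as_rotvec()] for q,x,t in D]+[np.array(p[4:11])*.01])
m=least_squares(f,[.3,.45,.4,.3,0,0,0,0,0,0,0,1.57]);print(m.cost,np.round(m.x,3));print(np.round(m.fun[:24].reshape(4,6),3))
E
```

```text
6.108267285137859e-05 [ 1.850e-01  6.900e-01  3.880e-01  3.510e-01 -8.000e-02  5.000e-03
 -1.900e-02 -1.080e-01  8.600e-02 -9.000e-03  1.000e-03  1.572e+00]
[[ 0.    -0.     0.     0.003 -0.     0.001]
 [-0.001  0.     0.001 -0.    -0.001 -0.001]
 [ 0.004  0.002 -0.002 -0.    -0.     0.   ]
 [-0.003 -0.002  0.001  0.007  0.003  0.   ]]
```

Call:
{"fn": "drive_effector", "kwargs": {
  "increments": [
    {"aperture": 0.094, "d": [0.03, 0.35, 0], "rotvec": [0.02, -0.1, 0]},
    {"aperture": 0.094, "d": [0.03, 0.35, 0], "rotvec": [0.02, -0.1, 0]},
    {"aperture": 0.094, "d": [0.03, 0.35, 0], "rotvec": [0.02, -0.1, 0]},
    {"aperture": 0.094, "d": [0.03, 0.35, 0], "rotvec": [0.02, -0.1, 0]},
    {"aperture": 0.094, "d": [0.03, 0.35, 0], "rotvec": [0.02, -0.1, 0]},
    {"aperture": 0.094, "d": [0.03, 0.35, 0], "rotvec": [0.02, -0.1, 0]}
  ]
}}

```text
time_s: 11.15
eef_pos: [0.2506, -0.3058, 0.4102]
tool_rot: [0.016, 1.0, -0.004, 0.022]
force: [0.8, 0.9, 0.0]
opening: 0.0939
finger_force: 0.0
```

```bash
python3 -c "
from h import *
print(list(np.round(r.get_state()['joints'],4)))"
```

```text
[np.float64(-0.9178), np.float64(-0.3741), np.float64(1.3237), np.float64(1.9051), np.float64(0.3893), np.float64(1.2967), np.float64(-1.2811)]
```

```bash
cat >> fk.py <<'E'
LO=np.array([-3.06,-.37,-1.25,.18,-1.1,.23,-2.94]);HI=np.array([3.06,2.12,1.32,2.47,4.24,1.98,2.94])
def jac(q,p):
    X,Q=fk(q,p);J=np.zeros((6,7))
    for i in range(7):
        d=np.array(q,float);d[i]+=1e-5;x,t=fk(d,p);J[:3,i]=(x-X)/1e-5;J[3:,i]=(t*Q.inv()).as_rotvec()/1e-5
    return J
E
cat > fit.py <<'E'
from fk import *
w=lambda a:R.from_quat([a[1],a[2],a[3],a[0]])
D=[([1.274,.628,.038,1.517,-.027,.996,-.02],[.1486,-.6322,.2236],w([-9e-4,.99335,.11515,-1e-4])),
([-1.0602,-.3739,1.3232,2.4665,.8759,.2332,-2.0233],[.3966,-.1782,.3051],w([.012,.952,-.003,.306])),
([-1.2619,-.3738,1.3231,2.1332,.4409,1.023,-1.7289],[.3337,-.1743,.336],w([.009,.998,-.003,.059])),
([-.9178,-.3741,1.3237,1.9051,.3893,1.2967,-1.2811],[.2506,-.3058,.4102],w([.016,1,-.004,.022]))]
def fit(D):
    f=lambda p:np.concatenate([np.r_[5*(fk(q,p)[0]-x),(fk(q,p)[1].inv()*t).as_rotvec()] for q,x,t in D]+[np.array(p[4:11])*.01])
    m=least_squares(f,[.3,.45,.4,.3,0,0,0,0,0,0,0,1.57]);return m
E
python3 - <<'E'
from fit import *
np.set_printoptions(precision=3,suppress=True)
m=fit(D);p=m.x;print(m.cost,p)
q=np.array(D[-1][0]);J=jac(q,p);Ji=np.linalg.pinv(J)
for n,v in [('x',[.05,0,0,0,0,0]),('y',[0,.05,0,0,0,0]),('z',[0,0,.05,0,0,0]),('rx',[0,0,0,.15,0,0]),('ry',[0,0,0,0,.15,0]),('rz',[0,0,0,0,0,.15])]:print(n,Ji@np.array(v))
print('null',np.linalg.svd(J)[2][-1])
E
```

```text
6.438608573748172e-06 [ 0.33   0.561  0.382  0.354 -0.002  0.    -0.001 -0.013 -0.011 -0.003
 -0.001  1.569]
x [-0.219  0.031  0.174 -0.057 -0.01  -0.017 -0.034]
y [ 0.11   0.048 -0.159  0.071 -0.058 -0.027 -0.05 ]
z [ 0.068  0.015 -0.09  -0.107 -0.037  0.125  0.033]
rx [-0.133 -0.082  0.143 -0.08  -0.059  0.097  0.043]
ry [-0.213  0.061  0.2   -0.065  0.007  0.114 -0.004]
rz [-0.023 -0.048 -0.029 -0.001  0.037  0.026  0.093]
null [ 0.251  0.446  0.308 -0.002 -0.422 -0.267  0.628]
```

```bash
cat > sim.py <<'E'
from fit import *
P0=fit(D).x
DOWN=R.from_matrix(np.diag([1.,-1,-1]))
def T(t,yaw=0):return R.from_euler('z',yaw)*DOWN*R.from_rotvec([0,t,0])
def step(q,x,t,k=4):
    """go towards pose for one row"""
    for _ in range(k):
        X,Q=fk(q,P0);d=np.array(x)-X;w=(t*Q.inv()).as_rotvec()
        n=np.linalg.norm(d);a=np.linalg.norm(w)
        s=min(1,.05/k/max(n,1e-9),.15/k/max(a,1e-9));v=np.r_[d*s,w*s]
        free=np.ones(7,bool)
        for _ in range(4):
            J=jac(q,P0)*free;dq=J.T@np.linalg.solve(J@J.T+1e-4*np.eye(6),v)
            bad=((q+dq<LO)|(q+dq>HI))&free
            if not bad.any():break
            free&=~bad
        q=np.clip(q+dq*min(1,.2/k/max(abs(dq).max(),1e-9)),LO,HI)
    return q
def go(q,x,t,n=40):
    for i in range(n):
        q=step(q,x,t);X,Q=fk(q,P0)
        if np.linalg.norm(X-x)<.003 and (Q.inv()*t).magnitude()<.01:return q,i+1
    return q,-1
E
python3 - <<'E'
from sim import *
np.set_printoptions(precision=2,suppress=True)
q=np.array(D[0][0])
for x,t in [((.38,-.2,.26),0),((.4055,.235,.18),0),((.4055,.236,.084),0),((.455,.236,.17),0),((.54,.237,.212),0),((.64,.237,.203),0),((.617,.237,.311),0),((.44,.066,.31),.63),((.423,-.235,.202),.65)]:
    q,n=go(q,x,T(t));print(x,n,q)
print(fk(q,P0)[0])
E
```

```text
(0.38, -0.2, 0.26) 10 [ 0.42  0.27  0.    2.04 -0.    0.83 -1.15]
(0.4055, 0.235, 0.18) 9 [-0.5   0.44 -0.12  2.05  0.08  0.65 -2.24]
(0.4055, 0.236, 0.084) 2 [-0.53  0.61 -0.08  2.13  0.12  0.4  -2.28]
(0.455, 0.236, 0.17) 2 [-0.45  0.51 -0.12  1.95  0.09  0.69 -2.2 ]
(0.54, 0.237, 0.212) 2 [-0.38  0.56 -0.12  1.7   0.08  0.89 -2.11]
(0.64, 0.237, 0.203) 2 [-0.33  0.7  -0.12  1.44  0.09  1.01 -2.04]
(0.617, 0.237, 0.311) 3 [-0.34  0.58 -0.12  1.36  0.07  1.21 -2.04]
(0.44, 0.066, 0.31) -1 [ 0.55 -0.02 -0.89  2.41  0.9   0.24 -2.75]
(0.423, -0.235, 0.202) -1 [-0.94 -0.37  1.25  2.46  0.62  0.24 -1.75]
[ 0.38 -0.18  0.31]
```

The fitted kinematic model reproduces what happened, so I can plan with it. First, which tilted poses are comfortable?

```bash
cat >> sim.py <<'E'
MID=(LO+HI)/2;HALF=(HI-LO)/2
def ik(x,t,n=12,seed=0,q0=None):
    g=np.random.default_rng(seed);best=None
    for i in range(n):
        s=q0 if (q0 is not None and i==0) else g.uniform(LO+.05,HI-.05)
        f=lambda q:np.r_[10*(fk(q,P0)[0]-x),3*(fk(q,P0)[1].inv()*t).as_rotvec(),.02*((q-MID)/HALF)**4]
        m=least_squares(f,s,bounds=(LO-.001,HI+.001),max_nfev=60);X,Q=fk(m.x,P0)
        e=np.linalg.norm(X-x)*1e3
        if e<3 and (Q.inv()*t).magnitude()<.02:
            mg=min((m.x-LO).min(),(HI-m.x).min())
            if best is None or mg>best[0]:best=(mg,m.x)
    return best
E
python3 - <<'E'
from sim import *
np.set_printoptions(precision=2,suppress=True)
for x,ts in [((.5195,-.235,.075),(.5,.6,.7)),((.5195,-.235,.10),(.55,)),((.43,-.235,.09),(.2,.4,.55)),((.43,-.235,.2),(.3,.55)),((.505,.235,.05),(.5,.6)),((.505,.235,.2),(.55,))]:
  for t in ts:
    for h in (0,np.pi):
      b=ik(x,T(t)*R.from_euler('z',h),8);print(x,t,round(h),b)
E
```

```text
(0.5195, -0.235, 0.075) 0.5 0 (np.float64(0.12971940028297893), array([ 0.54,  0.69, -0.  ,  2.27,  3.91,  0.36,  1.32]))
(0.5195, -0.235, 0.075) 0.5 3 (np.float64(0.20233115375995414), array([ 1.12,  0.89, -0.92,  2.27,  2.12,  0.47,  0.08]))
(0.5195, -0.235, 0.075) 0.6 0 (np.float64(0.1300644370452142), array([ 0.76,  0.74, -0.26,  2.34,  3.5 ,  0.45,  1.82]))
(0.5195, -0.235, 0.075) 0.6 3 (np.float64(0.13407437530891242), array([ 1.11,  0.89, -0.83,  2.34,  2.59,  0.49, -0.33]))
(0.5195, -0.235, 0.075) 0.7 0 (np.float64(0.0700325024015025), array([ 0.89,  0.82, -0.39,  2.4 ,  3.39,  0.61,  2.02]))
(0.5195, -0.235, 0.075) 0.7 3 (np.float64(0.07297994089262705), array([ 1.07,  0.89, -0.68,  2.4 ,  3.03,  0.59, -0.72]))
(0.5195, -0.235, 0.1) 0.55 0 (np.float64(0.13632533589084597), array([ 0.61,  0.65, -0.08,  2.3 ,  3.85,  0.37,  1.4 ]))
(0.5195, -0.235, 0.1) 0.55 3 (np.float64(0.17672270747221663), array([ 1.16,  0.85, -0.94,  2.29,  2.21,  0.45,  0.01]))
(0.43, -0.235, 0.09) 0.2 0 (np.float64(0.24613601435311114), array([ 1.08,  0.73, -0.85,  2.22,  1.21,  0.48, -2.27]))
(0.43, -0
[... 990 characters left out ...]
235, 0.05) 0.5 0 (np.float64(0.15372321690938273), array([-0.42,  0.77, -0.36,  2.32,  2.11,  0.64,  1.99]))
(0.505, 0.235, 0.05) 0.5 3 (np.float64(0.15869402842370883), array([-0.26,  0.83, -0.61,  2.31,  2.  ,  0.8 , -1.  ]))
(0.505, 0.235, 0.05) 0.6 0 (np.float64(0.08985477812647247), array([-0.42,  0.84, -0.44,  2.38,  2.19,  0.86,  1.87]))
(0.505, 0.235, 0.05) 0.6 3 (np.float64(0.09363413029661682), array([-0.29,  0.89, -0.64,  2.38,  2.11,  0.99, -1.15]))
(0.505, 0.235, 0.2) 0.55 0 (np.float64(0.215503751329853), array([-0.23,  0.48, -0.64,  2.25,  1.54,  0.65,  2.58]))
(0.505, 0.235, 0.2) 0.55 3 (np.float64(0.2159108636384106), array([-0.22,  0.49, -0.66,  2.25,  1.54,  0.65, -0.56]))
```

```bash
cat > search.py <<'E'
from sim import *
from multiprocessing import Pool
TP=lambda t:T(t)*R.from_euler('z',np.pi)
CH=[((.43,-.235,.2),.3),((.43,-.235,.075),.3),((.5195,-.235,.067),.57),((.5195,-.235,.079),.57),((.46,-.235,.079),.57),((.46,-.235,.15),.57),((.46,0,.17),.57),((.5,.235,.17),.57),((.505,.235,.042),.57)]
def chain(q,CH=CH):
    o=[]
    for x,t in CH:
        q,n=go(q,x,TP(t),20);o.append((n,q))
        if n<0:break
    return o
def trial(seed):
    g=np.random.default_rng(seed);q=np.array(Q0);wps=[]
    sg=g.choice([-1,1]);yaws=[sg*np.pi*g.uniform(.2,.8),sg*np.pi]
    for y in yaws:
        a=g.uniform(-1.9,-.7);rr=g.uniform(.42,.7);x=(min(rr*np.cos(a),.38),rr*np.sin(a),g.uniform(.25,.5));ti=g.uniform(-.3,.3)
        q,n=go(q,x,R.from_euler('z',y)*T(ti),25);wps.append((np.round(x,3),round(y,2),round(ti,2),n,np.round(q,2)))
        if n<0:return (0,wps,[])
    o=chain(q);return (sum(n>0 for n,_ in o),wps,o)
Q0=[-.9178,-.3741,1.3237,1.9051,.3893,1.2967,-1.2811]
E
cat > runs.py <<'E'
from search import *
np.set_printoptions(precision=2,suppress=True)
import os
with Pool() as P:res=P.map(trial,range(160),chunksize=2)
res.sort(key=lambda a:-a[0]);print(os.cpu_count(),[a[0] for a in res][:20])
for a in res[:2]:
    print(a[1])
    for n,q in a[2]:print(n,q)
E
OMP_NUM_THREADS=1 timeout 400 python3 runs.py
```

```text
4 [0, 0, 0, 0, 0, 0, 0, 0, 0, 0, 0, 0, 0, 0, 0, 0, 0, 0, 0, 0]
[(array([-0.12, -0.41,  0.45]), np.float64(1.14), 0.25, -1, array([ 0.05, -0.37,  1.3 ,  1.74,  0.22,  1.67,  0.87]))]
[(array([-0.11, -0.68,  0.33]), np.float64(-2.42), -0.05, -1, array([-0.08, -0.37,  1.32,  1.86,  0.38,  1.33, -2.77]))]
```

```bash
cat > runs.py <<'E'
from search import *
np.set_printoptions(precision=2,suppress=True)
def t1(seed):
    g=np.random.default_rng(seed);q=np.array(Q0);w=[]
    for k in range(2):
        a=g.uniform(-2.2,.6);rr=g.uniform(.3,.6);x=(min(rr*np.cos(a),.36),rr*np.sin(a),g.uniform(.35,.7));y=g.uniform(-1.5,1.5);ti=g.uniform(-1,.5)
        q,n=go(q,x,R.from_euler('z',y)*T(ti),12);w.append((np.round(x,3),round(y,2),round(ti,2),n,np.round(q,2)))
    return abs(q[2])+abs(min(0,q[1]-.1)),w
if __name__=='__main__':
    q=np.array(Q0)
    qs=np.array(D[0][0])
    for s in np.linspace(.1,1,10):
        X,Q=fk(Q0+s*(qs-Q0),P0)
        for _ in range(4):q=step(q,X,Q)
        print(round(s,1),X,q,np.linalg.norm(fk(q,P0)[0]-X))
    with Pool() as P:res=P.map(t1,range(240),chunksize=2)
    res.sort(key=lambda a:a[0])
    for a in res[:5]:print(a[0]);[print('  ',*w) for w in a[1]]
E
OMP_NUM_THREADS=1 timeout 400 python3 runs.py
```

```text
0.1 [ 0.25 -0.32  0.45] [-0.79 -0.35  1.18  1.87  0.43  1.32 -1.27] 1.2412670766236366e-16
0.2 [ 0.25 -0.34  0.47] [-0.75 -0.33  1.13  1.83  0.48  1.34 -1.26] 1.5700924586837752e-16
0.3 [ 0.26 -0.36  0.48] [-0.81 -0.29  1.2   1.79  0.52  1.34 -1.21] 5.551115123125783e-17
0.4 [ 0.27 -0.39  0.48] [-0.85 -0.28  1.25  1.79  0.57  1.36 -1.18] 0.019767128383458087
0.5 [ 0.27 -0.43  0.46] [-0.82 -0.28  1.25  1.81  0.59  1.36 -1.12] 0.058899325914439415
0.6 [ 0.27 -0.47  0.43] [-0.76 -0.28  1.25  1.85  0.58  1.34 -1.05] 0.10516765106017985
0.7 [ 0.25 -0.51  0.39] [-0.68 -0.28  1.25  1.9   0.56  1.3  -0.95] 0.1549859767112294
0.8 [ 0.23 -0.56  0.34] [-0.57 -0.28  1.25  1.95  0.52  1.25 -0.84] 0.20618073971702075
0.9 [ 0.19 -0.6   0.28] [-0.45 -0.28  1.25  2.    0.47  1.18 -0.72] 0.25710331533615904
1.0 [ 0.15 -0.63  0.22] [-0.33 -0.28  1.25  2.05  0.4   1.11 -0.58] 0.30648883693456747
0.08430921403325668
   [-0.16 -0.33  0.46] 1.23 -0.53 -1 [ 1.34 -0.37  0.19  2.17  0.34  0.93  0.9 ]
   [ 0.36 -0.31  0.64] -0.7 -0.93 -1 [ 0.69  0.2  -0.08  1.55  0.47  1.97 -0.75]
0.08812376941016464
   [ 0.29 -0.24  0.56] -1.17 0.19 8 [-0.39 -0.19  0.68  1.63  0.26  1.54 -2.44]
   [ 0.34 -0.15  0.68] -0.45 -0.73 -1 [ 0.46  0.29 -0.09  1.48 -0.05  1.97 -1.73]
0.13897305035200486
   [0.36 0.26 0.59] -1.26 0.16 -1 [ 0.01 -0.07 -0.46  1.64  0.1   1.57 -2.93]
   [ 0.36 -0.06  0.48] -0.45 -0.19 6 [ 0.27  0.1  -0.14  1.64 -0.04  1.58 -1.88]
0.1395414445403861
   [0.36 0.17 0.62] 0.27 -0.56 -1 [-0.49  0.22  0.2   1.4  -0.06  1.98 -1.63]
   [0.36 0.21 0.48] 1.42 -0.66 8 [-0.78  0.39 -0.14  1.44  0.37  1.91 -1.06]
0.1804317100431288
   [-0.12 -0.53  0.61] 1.15 0.25 -1 [-0.15 -0.37  1.32  1.4   0.21  1.92  0.64]
   [ 0.36 -0.22  0.68] 1.41 -0.56 10 [-0.1   0.03  0.11  1.31  0.58  1.84  0.  ]
```

```bash
python3 - <<'E'
from h import *
print(togo((.29,-.24,.56),R.from_euler('z',-1.17)*DOWN*R.from_rotvec([0,.19,0])),togo((.34,-.15,.68),R.from_euler('z',-.45)*DOWN*R.from_rotvec([0,-.73,0])))
E
```

```text
[ 0.0454 -0.0615 -0.1499 -0.1085  0.111   1.1567] [ 0.1    -0.1482 -0.2703  0.1814 -0.7682  0.4153]
```

Call:
{"fn": "drive_effector", "kwargs": {
  "increments": [
    {"aperture": 0.094, "d": [0.045, -0.061, -0.15], "rotvec": [-0.108, 0.111, 1.157]},
    {"aperture": 0.094, "d": [0.045, -0.061, -0.15], "rotvec": [-0.108, 0.111, 1.157]},
    {"aperture": 0.094, "d": [0.045, -0.061, -0.15], "rotvec": [-0.108, 0.111, 1.157]},
    {"aperture": 0.094, "d": [0.045, -0.061, -0.15], "rotvec": [-0.108, 0.111, 1.157]},
    {"aperture": 0.094, "d": [0.045, -0.061, -0.15], "rotvec": [-0.108, 0.111, 1.157]},
    {"aperture": 0.094, "d": [0.045, -0.061, -0.15], "rotvec": [-0.108, 0.111, 1.157]},
    {"aperture": 0.094, "d": [0.045, -0.061, -0.15], "rotvec": [-0.108, 0.111, 1.157]},
    {"aperture": 0.094, "d": [0.045, -0.061, -0.15], "rotvec": [-0.108, 0.111, 1.157]},
    {"aperture": 0.094, "d": [0.1, -0.148, -0.27], "rotvec": [0.181, -0.768, 0.415]},
    {"aperture": 0.094, "d": [0.1, -0.148, -0.27], "rotvec": [0.181, -0.768, 0.415]},
    {"aperture": 0.094, "d": [0.1, -0.148, -0.27], "rotvec": [0.181, -0.768, 0.415]},
    {"aperture": 0.094, "d": [0.1, -0.148, -0.27], "rotvec": [0.181, -0.768, 0.415]}
  ]
}}

```text
time_s: 12.35
eef_pos: [0.3366, -0.1527, 0.6319]
tool_rot: [0.002, 0.9, -0.428, -0.077]
force: [-0.1, 0.5, -1.0]
opening: 0.0942
finger_force: 0.0
```

```bash
python3 -c "
from h import *
print(list(map(float,np.round(r.get_state()['joints'],4))),togo((.34,-.15,.68),R.from_euler('z',-.45)*DOWN*R.from_rotvec([0,-.73,0])))"
```

```text
[-0.0149, 0.0951, 0.4391, 1.2441, -0.0418, 1.9645, -2.0457] [-0.0065 -0.001  -0.0479 -0.121  -0.5687 -0.4272]
```

```bash
cat > runs.py <<'E'
from search import *
np.set_printoptions(precision=2,suppress=True)
Q1=[-.0149,.0951,.4391,1.2441,-.0418,1.9645,-2.0457]
def t2(seed):
    g=np.random.default_rng(seed);q=np.array(Q1);w=[];h=g.choice([0,np.pi]);sg=g.choice([-1,1])
    for y in ([sg*np.pi*g.uniform(.3,.7),sg*np.pi] if h else [g.uniform(-1,1),0])[g.integers(0,2):]:
        a=g.uniform(-1.6,-.1);rr=g.uniform(.42,.7);x=(min(rr*np.cos(a),.38),rr*np.sin(a),g.uniform(.28,.5));ti=g.uniform(-.3,.4)
        q,n=go(q,x,R.from_euler('z',y)*T(ti),35);w.append((np.round(x,3),round(y,2),round(ti,2),n,np.round(q,2)))
        if n<0:return 0,w,[],h
    o=[]
    for x,t in CH:
        q,n=go(q,x,T(t)*R.from_euler('z',h),20);o.append((n,q))
        if n<0:break
    return sum(n>0 for n,_ in o),w,o,h
if __name__=='__main__':
    with Pool() as P:res=P.map(t2,range(320),chunksize=2)
    res.sort(key=lambda a:(-a[0],sum(w[3] for w in a[1])));print([a[0] for a in res][:40])
    for a in res[:4]:
        print(a[3],*a[1])
        for n,q in a[2]:print('  ',n,q)
E
OMP_NUM_THREADS=1 timeout 500 python3 runs.py
```

```text
[6, 6, 6, 6, 6, 6, 1, 1, 1, 1, 1, 1, 1, 1, 1, 1, 1, 1, 1, 1, 1, 1, 1, 1, 1, 1, 1, 1, 1, 1, 1, 1, 1, 1, 1, 1, 1, 1, 1, 1]
3.141592653589793 (array([ 0.38, -0.54,  0.31]), np.float64(0.99), -0.07, 13, array([ 0.77,  0.57,  0.2 ,  1.39, -0.04,  1.17,  0.37])) (array([ 0.13, -0.49,  0.29]), np.float64(3.14), 0.15, 15, array([ 1.37,  0.39, -0.29,  1.77,  0.27,  1.08,  2.53]))
   9 [ 0.89  0.38 -0.45  2.2   0.06  0.33  2.02]
   9 [ 1.03  0.72 -0.69  2.31  1.7   0.29  0.43]
   3 [ 1.2   1.   -1.03  2.32  2.27  0.6   0.02]
   1 [ 1.21  0.97 -1.03  2.31  2.24  0.57  0.03]
   2 [ 1.31  0.98 -1.07  2.43  2.32  0.62 -0.01]
   2 [ 1.34  0.74 -1.06  2.39  2.15  0.38  0.07]
   -1 [ 0.74  0.63 -1.22  2.47  1.86  0.74 -0.37]
3.141592653589793 (array([ 0.35, -0.49,  0.29]), np.float64(1.63), 0.38, 18, array([ 0.92,  0.71,  0.16,  1.23, -0.27,  1.56,  1.17])) (array([ 0.37, -0.51,  0.29]), np.float64(3.14), 0.38, 11, array([ 0.8 ,  0.71, -0.09,  1.24,  0.31,  1.5 ,  2.22]))
   7 [ 0.84  0.37 -0.37  2.2  -0.04  0.33  2.11]
   10 [ 1.03  0.72 -0.69  2.31  1.7   0.28  0.43]
   3 [ 1.2   1.   -1.03  2.32  
[... 708 characters left out ...]
.01]
   2 [ 1.34  0.73 -1.05  2.39  2.15  0.38  0.06]
   -1 [ 0.75  0.65 -1.25  2.47  1.85  0.77 -0.36]
3.141592653589793 (array([ 0.26, -0.45,  0.46]), np.float64(1.16), 0.37, 16, array([ 0.89,  0.45,  0.47,  1.3 , -0.42,  1.74,  0.94])) (array([ 0.09, -0.53,  0.35]), np.float64(3.14), -0.2, 16, array([ 1.86,  0.37, -0.54,  1.66, -0.01,  1.12,  2.93]))
   10 [ 0.91  0.38 -0.47  2.2   0.09  0.34  1.98]
   9 [ 1.03  0.72 -0.69  2.31  1.7   0.28  0.43]
   3 [ 1.2   1.   -1.03  2.32  2.27  0.6   0.02]
   1 [ 1.2   0.97 -1.03  2.31  2.24  0.57  0.03]
   2 [ 1.31  0.98 -1.07  2.43  2.32  0.62 -0.01]
   2 [ 1.34  0.74 -1.06  2.39  2.15  0.38  0.07]
   -1 [ 0.73  0.63 -1.22  2.47  1.86  0.74 -0.37]
```

```bash
cat > runt.py <<'E'
from search import *
np.set_printoptions(precision=2,suppress=True)
QU=np.array([1.34,.74,-1.06,2.39,2.15,.38,.07])
def t3(seed):
    g=np.random.default_rng(seed);q=QU;w=[];tg=.57
    ys=[[-.05],[-.12,.05]][g.integers(0,2)]
    L=[((g.uniform(.44,.475),y+g.uniform(-.04,.06),g.uniform(.13,.35)),g.uniform(.1,.57),g.uniform(-.5,.5)) for y in ys]
    L+=[((.49,.235,g.uniform(.15,.25)),tg,0),((.505,.235,.042),tg,0)]
    for x,t,y in L:
        q,n=go(q,np.array(x),R.from_euler('z',y)*TP(t),20);w.append((np.round(x,3),round(t,2),round(y,2),n,np.round(q,2)))
        if n<0:break
    return sum(a[3]>0 for a in w)-len(L),sum(abs(a[1]-tg)+abs(a[2]) for a in w),w
if __name__=='__main__':
    with Pool() as P:res=P.map(t3,range(240),chunksize=2)
    res.sort(key=lambda a:(-a[0],a[1]));print([a[0] for a in res][:20])
    for a in res[:4]:
        print(a[1]);[print('  ',*w) for w in a[2]]
E
OMP_NUM_THREADS=1 timeout 500 python3 runt.py
python3 - <<'E'
from h import *
t=cam('top')
print('nut',atz(ray(t,246.5,257),.04))
a=R.from_euler('z',1.63)*DOWN*R.from_rotvec([0,.3,0]);b=DOWN*R.from_euler('z',np.pi)*R.from_rotvec([0,-.3,0])
print(togo((.36,-.5,.3),a),togo((.36,-.5,.3),b))
E
```

```text
[0, 0, 0, 0, 0, 0, 0, 0, 0, 0, 0, 0, 0, 0, 0, 0, 0, 0, 0, 0]
0.10999999999999995
   [ 0.44 -0.09  0.35] 0.51 0.05 13 [ 1.51 -0.01 -1.23  2.23 -0.38  0.46  2.2 ]
   [0.49 0.23 0.25] 0.57 0 14 [-0.1   0.42 -0.85  2.24  1.39  0.74 -0.43]
   [0.51 0.23 0.04] 0.57 0 5 [-0.22  0.93 -0.73  2.36  2.07  1.02 -1.07]
0.10999999999999997
   [ 0.46 -0.    0.26] 0.48 -0.02 6 [ 0.88  0.3  -1.2   2.39  1.24  0.42  0.21]
   [0.49 0.23 0.23] 0.57 0 5 [ 0.04  0.53 -1.09  2.26  1.47  0.9  -0.51]
   [0.51 0.23 0.04] 0.57 0 4 [-0.13  1.   -0.89  2.35  2.02  1.15 -0.99]
0.15999999999999998
   [ 0.45 -0.    0.22] 0.42 0.01 6 [ 0.78  0.4  -1.13  2.4   1.34  0.47  0.13]
   [0.49 0.23 0.2 ] 0.57 0 6 [-0.01  0.6  -1.06  2.29  1.57  0.94 -0.62]
   [0.51 0.23 0.04] 0.57 0 4 [-0.13  1.   -0.9   2.35  2.02  1.15 -0.99]
0.16999999999999996
   [ 0.46 -0.04  0.26] 0.42 0.02 7 [ 1.04  0.34 -1.24  2.31  0.95  0.44  0.66]
   [0.49 0.23 0.17] 0.57 0 8 [-0.09  0.66 -0.95  2.33  1.7   0.93 -0.76]
   [0.51 0.23 0.04] 0.57 0 3 [-0.16  0.98 -0.85  2.35  2.03  1.11 -1.01]
nut [0.41429881 0.01663163 0.04      ]
[ 0.3286  0.1822  0.3001  0.228   0.2676 -2.5133] [ 0.3286  0.1822  0.3001  0.5332 -0.1626  2.205 ]
```

Call:
{"fn": "drive_effector", "kwargs": {
  "increments": [
    {"aperture": 0.094, "d": [0.328, 0.182, 0.3], "rotvec": [0.228, 0.268, -2.513]},
    {"aperture": 0.094, "d": [0.328, 0.182, 0.3], "rotvec": [0.228, 0.268, -2.513]},
    {"aperture": 0.094, "d": [0.328, 0.182, 0.3], "rotvec": [0.228, 0.268, -2.513]},
    {"aperture": 0.094, "d": [0.328, 0.182, 0.3], "rotvec": [0.228, 0.268, -2.513]},
    {"aperture": 0.094, "d": [0.328, 0.182, 0.3], "rotvec": [0.228, 0.268, -2.513]},
    {"aperture": 0.094, "d": [0.328, 0.182, 0.3], "rotvec": [0.228, 0.268, -2.513]},
    {"aperture": 0.094, "d": [0.328, 0.182, 0.3], "rotvec": [0.228, 0.268, -2.513]},
    {"aperture": 0.094, "d": [0.328, 0.182, 0.3], "rotvec": [0.228, 0.268, -2.513]},
    {"aperture": 0.094, "d": [0.328, 0.182, 0.3], "rotvec": [0.228, 0.268, -2.513]},
    {"aperture": 0.094, "d": [0.328, 0.182, 0.3], "rotvec": [0.228, 0.268, -2.513]},
    {"aperture": 0.094, "d": [0.328, 0.182, 0.3], "rotvec": [0.228, 0.268, -2.513]},
    {"aperture": 0.094, "d": [0.328, 0.182, 0.3], "rotvec": [0.228, 0.268, -2.513]}
  ]
}}

```text
time_s: 13.6
eef_pos: [0.3533, -0.5047, 0.3013]
tool_rot: [-0.084, 0.915, 0.391, 0.049]
force: [0.4, 0.7, 0.5]
opening: 0.0942
finger_force: 0.0
```

```bash
python3 - <<'E'
from h import *
print(list(map(float,np.round(r.get_state()['joints'],4))))
a=R.from_euler('z',1.63)*DOWN*R.from_rotvec([0,.3,0]);b=DOWN*R.from_euler('z',np.pi)*R.from_rotvec([0,-.3,0])
print(togo((.36,-.5,.3),a),togo((.36,-.5,.3),b))
E
```

```text
[0.851, 0.6102, 0.2457, 1.3691, -0.2607, 1.3456, 0.3817]
[ 0.0077  0.0018  0.0023  0.0771  0.0876 -0.8162] [ 7.7000e-03  1.8000e-03  2.3000e-03 -2.2650e-01 -3.6290e-01 -2.3359e+00]
```

Call:
{"fn": "drive_effector", "kwargs": {
  "increments": [
    {"aperture": 0.094, "d": [0.008, 0.002, 0.002], "rotvec": [-0.226, -0.363, -2.336]},
    {"aperture": 0.094, "d": [0.008, 0.002, 0.002], "rotvec": [-0.226, -0.363, -2.336]},
    {"aperture": 0.094, "d": [0.008, 0.002, 0.002], "rotvec": [-0.226, -0.363, -2.336]},
    {"aperture": 0.094, "d": [0.008, 0.002, 0.002], "rotvec": [-0.226, -0.363, -2.336]},
    {"aperture": 0.094, "d": [0.008, 0.002, 0.002], "rotvec": [-0.226, -0.363, -2.336]},
    {"aperture": 0.094, "d": [0.008, 0.002, 0.002], "rotvec": [-0.226, -0.363, -2.336]},
    {"aperture": 0.094, "d": [0.008, 0.002, 0.002], "rotvec": [-0.226, -0.363, -2.336]},
    {"aperture": 0.094, "d": [0.008, 0.002, 0.002], "rotvec": [-0.226, -0.363, -2.336]},
    {"aperture": 0.094, "d": [0.008, 0.002, 0.002], "rotvec": [-0.226, -0.363, -2.336]},
    {"aperture": 0.094, "d": [0.008, 0.002, 0.002], "rotvec": [-0.226, -0.363, -2.336]},
    {"aperture": 0.094, "d": [0.008, 0.002, 0.002], "rotvec": [-0.226, -0.363, -2.336]},
    {"aperture": 0.094, "d": [0.008, 0.002, 0.002], "rotvec": [-0.226, -0.363, -2.336]}
  ]
}}

```text
time_s: 14.8
eef_pos: [0.3617, -0.4991, 0.3031]
tool_rot: [0.102, 0.278, 0.955, 0.013]
force: [0.4, -0.7, -0.0]
opening: 0.0942
finger_force: 0.0
```

```bash
python3 - <<'E'
from sim import *
from h import r,togo
q=r.get_state()['joints'];print(np.round(q,3));TP=lambda t:T(t)*R.from_euler('z',np.pi)
print(togo((.43,-.235,.2),TP(.3)))
for x,t in [((.43,-.235,.2),.3),((.43,-.235,.075),.3),((.5195,-.235,.067),.57)]:
    q,n=go(q,x,TP(t));print(n,np.round(q,2))
E
```

```text
[ 1.142  0.442 -0.232  1.655 -0.059  0.908  1.975]
[ 0.1042  0.2508  0.1064 -0.0579 -0.0842 -0.5618]
6 [ 0.87  0.37 -0.41  2.2   0.01  0.33  2.06]
9 [ 1.03  0.72 -0.69  2.31  1.7   0.29  0.43]
3 [ 1.2   1.   -1.03  2.32  2.27  0.6   0.02]
```

Call:
{"fn": "drive_effector", "kwargs": {
  "increments": [
    {"aperture": 0.094, "d": [0.104, 0.251, 0.106], "rotvec": [-0.058, -0.084, -0.562]},
    {"aperture": 0.094, "d": [0.104, 0.251, 0.106], "rotvec": [-0.058, -0.084, -0.562]},
    {"aperture": 0.094, "d": [0.104, 0.251, 0.106], "rotvec": [-0.058, -0.084, -0.562]},
    {"aperture": 0.094, "d": [0.104, 0.251, 0.106], "rotvec": [-0.058, -0.084, -0.562]},
    {"aperture": 0.094, "d": [0.104, 0.251, 0.106], "rotvec": [-0.058, -0.084, -0.562]},
    {"aperture": 0.094, "d": [0.104, 0.251, 0.106], "rotvec": [-0.058, -0.084, -0.562]},
    {"aperture": 0.094, "d": [0.104, 0.251, 0.106], "rotvec": [-0.058, -0.084, -0.562]},
    {"aperture": 0.094, "d": [0.104, 0.251, 0.106], "rotvec": [-0.058, -0.084, -0.562]}
  ]
}}

```text
time_s: 15.6
eef_pos: [0.4324, -0.2344, 0.2012]
tool_rot: [0.149, 0.002, 0.989, 0.001]
force: [1.0, 0.2, -0.0]
opening: 0.0939
finger_force: 0.0
```

```bash
python3 - <<'E'
from sim import *
from h import r,togo
q=r.get_state()['joints'];print(np.round(q,3));TP=lambda t:T(t)*R.from_euler('z',np.pi)
print(togo((.43,-.235,.075),TP(.3)))
E
```

```text
[ 0.853  0.37  -0.395  2.203 -0.011  0.331  2.078]
[ 3.960e-02 -8.000e-04  1.199e-01  7.000e-04  1.000e-04 -3.300e-03]
```

Call:
{"fn": "drive_effector", "kwargs": {
  "increments": [
    {"aperture": 0.094, "d": [0.0396, -0.001, 0.12], "rotvec": [0, 0, -0.003]},
    {"aperture": 0.094, "d": [0.0396, -0.001, 0.12], "rotvec": [0, 0, -0.003]},
    {"aperture": 0.094, "d": [0.0396, -0.001, 0.12], "rotvec": [0, 0, -0.003]},
    {"aperture": 0.094, "d": [0.0396, -0.001, 0.12], "rotvec": [0, 0, -0.003]},
    {"aperture": 0.094, "d": [0.0396, -0.001, 0.12], "rotvec": [0, 0, -0.003]},
    {"aperture": 0.094, "d": [0.0396, -0.001, 0.12], "rotvec": [0, 0, -0.003]},
    {"aperture": 0.094, "d": [0.0396, -0.001, 0.12], "rotvec": [0, 0, -0.003]},
    {"aperture": 0.094, "d": [0.0396, -0.001, 0.12], "rotvec": [0, 0, -0.003]},
    {"aperture": 0.094, "d": [0.0396, -0.001, 0.12], "rotvec": [0, 0, -0.003]},
    {"aperture": 0.094, "d": [0.0396, -0.001, 0.12], "rotvec": [0, 0, -0.003]},
    {"aperture": 0.094, "d": [0.0396, -0.001, 0.12], "rotvec": [0, 0, -0.003]}
  ]
}}

```text
time_s: 16.7
eef_pos: [0.4299, -0.2372, 0.0755]
tool_rot: [0.15, 0.003, 0.989, -0.0]
force: [0.5, 0.2, -0.2]
opening: 0.0937
finger_force: 0.0
```

```bash
python3 - <<'E'
from sim import *
from h import *
q=r.get_state()['joints'];print(np.round(q,3));TP=lambda t:T(t)*R.from_euler('z',np.pi)
c=cam('wrist');cv2.imwrite('pics/w3.png',c['img'][:,:,::-1])
for p in [(.5195,-.235,.115),(.5195,-.209,.06),(.5195,-.261,.06),(.5195,-.235,.03)]:print(proj(c,p))
for x,t in [((.43,-.235,.067),.3),((.47,-.235,.067),.45),((.5195,-.235,.067),.57)]:print(togo(x,TP(t)))
E
```

```text
[ 1.017  0.704 -0.669  2.311  1.698  0.266  0.43 ]
[269.61081354 387.80136009]
[300.59800707 315.92742965]
[236.39356312 316.14537675]
[268.03002826 286.8300966 ]
[ 0.0026  0.002   0.0082 -0.0013  0.0014 -0.0045]
[-0.0356  0.0022  0.0201 -0.0017 -0.1486 -0.0044]
[-0.0829  0.0024  0.0348 -0.0019 -0.2686 -0.0043]
```

View pics/w3.png

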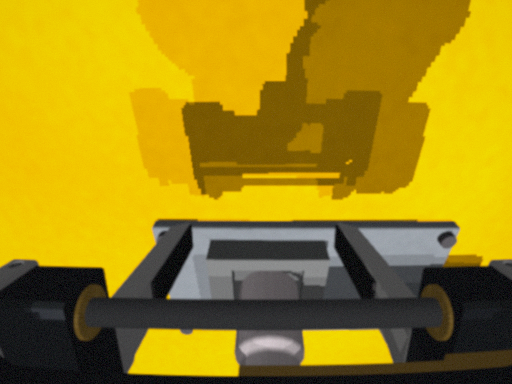

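Wrist view (now upside-down): socket flanks at u 237–302, v≈300, predicted 236–301, centred between the fingers (180–345). Advancing with increasing tilt, then gripping.

Call:
{"fn": "drive_effector", "kwargs": {
  "increments": [
    {"aperture": 0.094, "d": [-0.016, 0.002, 0.014], "rotvec": [0, -0.075, -0.004]},
    {"aperture": 0.094, "d": [-0.036, 0.002, 0.020], "rotvec": [0, -0.149, -0.004]},
    {"aperture": 0.094, "d": [-0.058, 0.002, 0.027], "rotvec": [0, -0.21, -0.004]},
    {"aperture": 0.094, "d": [-0.083, 0.002, 0.035], "rotvec": [0, -0.268, -0.004]},
    {"aperture": 0.094, "d": [-0.083, 0.002, 0.035], "rotvec": [0, -0.268, -0.004]},
    {"aperture": 0.094, "d": [-0.083, 0.002, 0.035], "rotvec": [0, -0.268, -0.004]},
    {"aperture": 0.094, "d": [-0.083, 0.002, 0.035], "rotvec": [0, -0.268, -0.004]}
  ]
}}

```text
time_s: 17.45
eef_pos: [0.5187, -0.2343, 0.0664]
tool_rot: [0.28, -0.001, 0.96, -0.0]
force: [-0.1, 0.1, 0.5]
opening: 0.0942
finger_force: 0.0
```

```bash
python3 - <<'E'
from sim import *
from h import *
q=r.get_state()['joints'];print(np.round(q,3))
print(togo((.5195,-.235,.067),T(.57)*R.from_euler('z',np.pi)))
c=r.read_camera('side');a=c['img'][230:384,190:370,::-1]
a=np.clip(255*(a/255.)**.6,0,255).astype(np.uint8);cv2.imwrite('pics/s3.png',cv2.resize(a,None,fx=3.3,fy=3.3))
E
```

```text
[ 1.186  0.976 -0.999  2.321  2.289  0.582 -0.015]
[-0.001  -0.0007 -0.0001 -0.0006 -0.0027  0.0014]
```

View pics/s3.png

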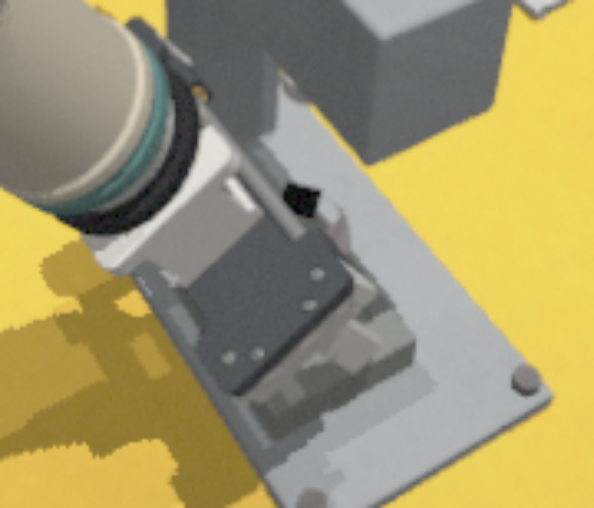

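The gripper straddles the socket (drive hole at (300,198) in the crop) and is clear of the gearbox. Closing.

Call:
{"fn": "drive_effector", "kwargs": {
  "increments": [
    {"aperture": 0.04},
    {"aperture": 0.04},
    {"aperture": 0.04},
    {"aperture": 0.04},
    {"aperture": 0.04},
    {"aperture": 0.04},
    {"aperture": 0.04, "d": [-0.0022, 0, -0.0034]},
    {"aperture": 0.04, "d": [-0.0043, 0, -0.0067]},
    {"aperture": 0.04, "d": [-0.0065, 0, -0.010]},
    {"aperture": 0.04, "d": [-0.0065, 0, -0.010]}
  ],
  "grip_force": 50
}}

```text
time_s: 18.5
eef_pos: [0.5194, -0.2342, 0.0784]
tool_rot: [0.281, -0.0, 0.96, -0.0]
force: [-0.6, -0.6, -6.9]
opening: 0.0512
finger_force: 50.0
```

```bash
python3 - <<'E'
from sim import *
from h import *
TP=lambda t:T(t)*R.from_euler('z',np.pi)
q=r.get_state()['joints'];print(np.round(q,3))
for x in [(.5195,-.235,.079),(.46,-.235,.081),(.46,-.235,.15)]:print(togo(x,TP(.57)))
E
```

```text
[ 1.188  0.942 -1.001  2.317  2.263  0.552 -0.008]
[-0.0004 -0.0008 -0.0004  0.     -0.0012  0.0005]
[ 0.0486 -0.0008 -0.0342  0.     -0.0012  0.0005]
[ 0.0115 -0.0008 -0.0923  0.     -0.0012  0.0005]
```

Call:
{"fn": "drive_effector", "kwargs": {
  "increments": [
    {"aperture": 0.04, "d": [0.016, 0, -0.011]},
    {"aperture": 0.04, "d": [0.033, 0, -0.023]},
    {"aperture": 0.04, "d": [0.0486, 0, -0.034]},
    {"aperture": 0.04, "d": [0.0486, 0, -0.034]},
    {"aperture": 0.04, "d": [0.0376, 0, -0.051]},
    {"aperture": 0.04, "d": [0.027, 0, -0.068]},
    {"aperture": 0.04, "d": [0.0115, 0, -0.092]},
    {"aperture": 0.04, "d": [0.0115, 0, -0.092]}
  ]
}}

```text
time_s: 19.3
eef_pos: [0.4625, -0.2349, 0.153]
tool_rot: [0.283, -0.002, 0.959, -0.003]
force: [0.2, 0.4, -7.1]
opening: 0.0508
finger_force: 50.0
```

```bash
python3 - <<'E'
from sim import *
from h import *
TP=lambda t:T(t)*R.from_euler('z',np.pi)
q=r.get_state()['joints'];print(np.round(q,3))
for x,t in [((.46,0,.24),.45),((.49,.235,.2),.57),((.505,.235,.042),.57)]:
    q,n=go(q,x,TP(t));print(n,np.round(q,2),togo(x,TP(t)))
E
```

```text
[ 1.323  0.708 -1.035  2.396  2.182  0.363  0.02 ]
6 [ 0.78  0.33 -1.1   2.38  1.24  0.41  0.23] [-0.0464  0.2343 -0.0754 -0.0042  0.1238  0.005 ]
6 [-0.03  0.59 -1.01  2.29  1.59  0.91 -0.63] [-0.0511  0.4695 -0.0264 -0.0039  0.0038  0.0052]
4 [-0.15  0.98 -0.87  2.35  2.03  1.13 -1.  ] [ 0.0221  0.4704  0.1144 -0.0039  0.0038  0.0052]
```

Call:
{"fn": "drive_effector", "kwargs": {
  "increments": [
    {"aperture": 0.04, "d": [-0.015, 0, -0.03]},
    {"aperture": 0.04, "d": [-0.022, 0.035, -0.045], "rotvec": [0, 0.03, 0]},
    {"aperture": 0.04, "d": [-0.03, 0.075, -0.055], "rotvec": [0, 0.06, 0]},
    {"aperture": 0.04, "d": [-0.037, 0.115, -0.065], "rotvec": [0, 0.09, 0]},
    {"aperture": 0.04, "d": [-0.046, 0.155, -0.075], "rotvec": [0, 0.12, 0]},
    {"aperture": 0.04, "d": [-0.046, 0.195, -0.075], "rotvec": [0, 0.124, 0]},
    {"aperture": 0.04, "d": [-0.046, 0.234, -0.075], "rotvec": [0, 0.124, 0]},
    {"aperture": 0.04, "d": [-0.046, 0.234, -0.075], "rotvec": [0, 0.124, 0]}
  ]
}}

```text
time_s: 20.1
eef_pos: [0.4583, 0.0089, 0.2377]
tool_rot: [0.221, -0.009, 0.975, 0.004]
force: [0.3, -0.2, -7.2]
opening: 0.051
finger_force: 50.0
```

```bash
python3 - <<'E'
from sim import *
from h import *
TP=lambda t:T(t)*R.from_euler('z',np.pi)
q=r.get_state()['joints'];print(np.round(q,3))
for x,t in [((.48,.12,.22),.53),((.49,.235,.2),.57),((.505,.235,.042),.57)]:
    q,n=go(q,x,TP(t));print(n,np.round(q,2),togo(x,TP(t)))
E
```

```text
[ 0.743  0.314 -1.065  2.388  1.228  0.389  0.232]
4 [ 0.3   0.43 -1.02  2.39  1.58  0.65 -0.43] [-0.0136  0.1106  0.0265  0.0115 -0.0839  0.0151]
3 [-0.05  0.58 -0.99  2.29  1.59  0.89 -0.64] [-0.0158  0.2254  0.0501  0.0118 -0.1239  0.0149]
4 [-0.15  0.98 -0.85  2.35  2.03  1.12 -1.01] [ 0.0388  0.2246  0.1991  0.0118 -0.1239  0.0149]
```

Call:
{"fn": "drive_effector", "kwargs": {
  "increments": [
    {"aperture": 0.04, "d": [-0.005, 0.04, 0.01], "rotvec": [0.005, -0.03, 0.005]},
    {"aperture": 0.04, "d": [-0.014, 0.08, 0.02], "rotvec": [0.012, -0.06, 0.015]},
    {"aperture": 0.04, "d": [-0.014, 0.12, 0.03], "rotvec": [0.012, -0.084, 0.015]},
    {"aperture": 0.04, "d": [-0.016, 0.16, 0.04], "rotvec": [0.012, -0.11, 0.015]},
    {"aperture": 0.04, "d": [-0.016, 0.195, 0.05], "rotvec": [0.012, -0.124, 0.015]},
    {"aperture": 0.04, "d": [-0.016, 0.225, 0.05], "rotvec": [0.012, -0.124, 0.015]},
    {"aperture": 0.04, "d": [-0.016, 0.225, 0.05], "rotvec": [0.012, -0.124, 0.015]},
    {"aperture": 0.04, "d": [-0.016, 0.225, 0.05], "rotvec": [0.012, -0.124, 0.015]}
  ]
}}

```text
time_s: 20.9
eef_pos: [0.4931, 0.2261, 0.1974]
tool_rot: [0.279, 0.007, 0.96, -0.004]
force: [-0.2, -0.8, -7.2]
opening: 0.0509
finger_force: 50.0
```

```bash
python3 - <<'E'
from sim import *
from h import *
TP=lambda t:T(t)*R.from_euler('z',np.pi)
q=r.get_state()['joints'];print(np.round(q,3))
for x,t in [((.505,.235,.12),.57),((.505,.235,.06),.57),((.505,.235,.044),.57)]:
    q,n=go(q,x,TP(t));print(n,np.round(q,2),togo(x,TP(t)))
c=r.read_camera('side');a=c['img'][60:230,90:290,::-1]
a=np.clip(255*(a/255.)**.5,0,255).astype(np.uint8);cv2.imwrite('pics/s4.png',cv2.resize(a,None,fx=3.3,fy=3.3))
E
```

```text
[-0.045  0.573 -0.975  2.296  1.577  0.879 -0.635]
2 [-0.11  0.78 -0.9   2.33  1.84  0.98 -0.85] [ 0.0314  0.0094  0.0716 -0.011  -0.0049 -0.0112]
2 [-0.15  0.93 -0.86  2.35  1.99  1.08 -0.98] [ 0.0636  0.0096  0.1223 -0.011  -0.0049 -0.0112]
1 [-0.16  0.97 -0.85  2.35  2.03  1.1  -1.01] [ 0.0721  0.0096  0.1358 -0.011  -0.0049 -0.0112]
```

View pics/s4.png

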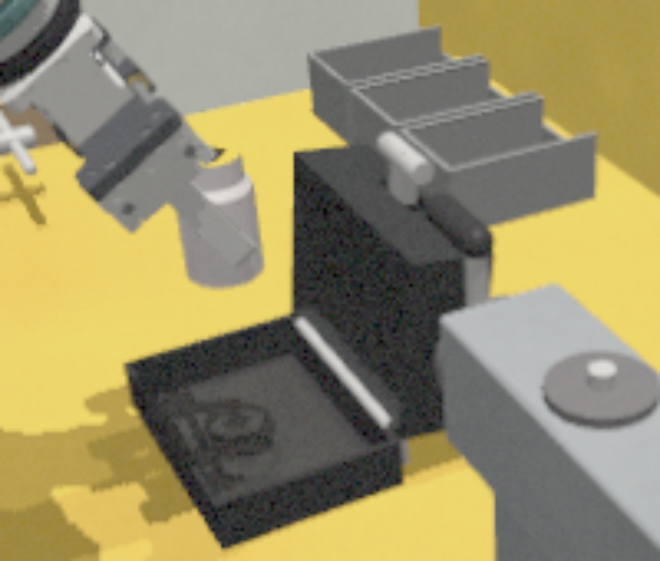

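The socket hangs upright in the grip at (222,220) above the empty tray (centre about (260,420)), and the lid stays on its stop. Lowering.

Call:
{"fn": "drive_effector", "kwargs": {
  "increments": [
    {"aperture": 0.04, "d": [0.015, 0.005, 0.035], "rotvec": [-0.005, -0.005, -0.01]},
    {"aperture": 0.04, "d": [0.031, 0.0095, 0.072], "rotvec": [-0.011, -0.005, -0.011]},
    {"aperture": 0.04, "d": [0.047, 0.0095, 0.097], "rotvec": [-0.011, -0.005, -0.011]},
    {"aperture": 0.04, "d": [0.0636, 0.0095, 0.122], "rotvec": [-0.011, -0.005, -0.011]},
    {"aperture": 0.04, "d": [0.069, 0.0095, 0.131], "rotvec": [-0.011, -0.005, -0.011]},
    {"aperture": 0.04, "d": [0.0715, 0.0095, 0.135], "rotvec": [-0.011, -0.005, -0.011]},
    {"aperture": 0.04, "d": [0.0715, 0.0095, 0.135], "rotvec": [-0.011, -0.005, -0.011]}
  ]
}}

```text
time_s: 21.65
eef_pos: [0.5074, 0.2335, 0.0472]
tool_rot: [0.283, 0.002, 0.959, -0.0]
force: [-0.2, 0.5, -7.1]
opening: 0.0511
finger_force: 50.0
```

```bash
python3 - <<'E'
from h import *
TP=lambda t:DOWN*R.from_rotvec([0,t,0])*R.from_euler('z',np.pi)
print(togo((.505,.235,.042),TP(.57)),togo((.505,.235,.041),TP(.57)))
E
```

```text
[ 0.0048  0.0015  0.0031 -0.0015  0.0041 -0.0036] [ 0.0054  0.0015  0.0039 -0.0015  0.0041 -0.0036]
```

Call:
{"fn": "drive_effector", "kwargs": {
  "increments": [
    {"aperture": 0.04, "d": [0.001, 0, 0.0017]},
    {"aperture": 0.04, "d": [0.002, 0, 0.0033]},
    {"aperture": 0.04, "d": [0.0024, 0, 0.0039]},
    {"aperture": 0.04, "d": [0.0024, 0, 0.0039]}
  ]
}}

```text
time_s: 22.05
eef_pos: [0.5073, 0.2339, 0.0429]
tool_rot: [0.283, 0.002, 0.959, -0.0]
force: [0.2, 0.2, -7.9]
opening: 0.0513
finger_force: 50.0
```

Call:
{"fn": "drive_effector", "kwargs": {
  "increments": [
    {"aperture": 0.04, "d": [0.0005, 0, 0.0008]},
    {"aperture": 0.04, "d": [0.0005, 0, 0.0008]}
  ]
}}

```text
time_s: 22.25
eef_pos: [0.5071, 0.2338, 0.0415]
tool_rot: [0.283, 0.002, 0.959, -0.0]
force: [0.2, 0.0, -7.4]
opening: 0.0511
finger_force: 50.0
```

Call:
{"fn": "drive_effector", "kwargs": {
  "increments": [
    {"aperture": 0.04, "d": [0.0005, 0, 0.0008]},
    {"aperture": 0.04, "d": [0.0005, 0, 0.0008]}
  ]
}}

```text
time_s: 22.45
eef_pos: [0.5072, 0.2339, 0.041]
tool_rot: [0.284, 0.001, 0.959, -0.0]
force: [-1.6, -1.8, -0.5]
opening: 0.0512
finger_force: 50.0
```

Call:
{"fn": "drive_effector", "kwargs": {
  "increments": [
    {"aperture": 0.04, "d": [0.0004, 0, 0.0006]},
    {"aperture": 0.04, "d": [0.0004, 0, 0.0006]}
  ]
}}

```text
time_s: 22.65
eef_pos: [0.5073, 0.2338, 0.0409]
tool_rot: [0.284, 0.001, 0.959, -0.0]
force: [-4.9, -2.5, 5.8]
opening: 0.0513
finger_force: 50.0
```

Call:
{"fn": "drive_effector", "kwargs": {
  "increments": [
    {"aperture": 0.06},
    {"aperture": 0.094},
    {"aperture": 0.094},
    {"aperture": 0.094},
    {"aperture": 0.094, "d": [0, 0, -0.02]},
    {"aperture": 0.094, "d": [0, 0, -0.045]}
  ]
}}

```text
time_s: 23.25
eef_pos: [0.4824, 0.2335, 0.0772]
tool_rot: [0.282, 0.002, 0.959, -0.001]
force: [-0.3, -0.7, 0.3]
opening: 0.0933
finger_force: 0.0
```

```bash
python3 - <<'E'
from sim import *
from h import *
TP=lambda t:T(t)*R.from_euler('z',np.pi)
q=r.get_state()['joints'];print(np.round(q,3))
for x,t in [((.455,.234,.125),.5),((.44,.235,.22),.2),((.44,.235,.33),.1),((.639,.2365,.32),0),((.639,.2365,.204),0),((.54,.237,.212),0),((.4064,.2364,.084),0)]:
    q,n=go(q,x,TP(t));print(x,n,np.round(q,2),togo(x,TP(t)))
E
```

```text
[-0.182  0.88  -0.883  2.399  1.94   1.089 -1.026]
(0.455, 0.234, 0.125) 2 [-0.13  0.73 -0.94  2.38  1.73  0.94 -0.85] [-0.0029  0.0004 -0.0551 -0.0024  0.0728 -0.0039]
(0.44, 0.235, 0.22) 5 [ 0.16  0.59 -1.17  2.07  0.94  0.92  0.03] [-0.0417  0.0013 -0.143  -0.0018  0.3728 -0.0042]
(0.44, 0.235, 0.33) 3 [ 0.26  0.48 -1.25  1.83  0.59  1.15  0.39] [-0.1014  0.0013 -0.2355 -0.0016  0.4728 -0.0043]
(0.639, 0.2365, 0.32) 4 [ 0.11  0.8  -1.1   1.27  0.7   1.47  0.65] [-0.2632  0.0037 -0.1192 -0.0014  0.5728 -0.0044]
(0.639, 0.2365, 0.204) 3 [ 0.11  0.9  -1.04  1.42  0.79  1.27  0.57] [-0.2003  0.0037 -0.0217 -0.0014  0.5728 -0.0044]
(0.54, 0.237, 0.212) 2 [ 0.15  0.78 -1.09  1.69  0.75  1.15  0.42] [-0.1214  0.0038 -0.0821 -0.0014  0.5728 -0.0044]
(0.4064, 0.2364, 0.084) 4 [ 0.02  0.8  -0.94  2.12  1.    0.76 -0.02] [ 0.0602  0.0026 -0.0469 -0.0014  0.5728 -0.0044]
```

Call:
{"fn": "drive_effector", "kwargs": {
  "increments": [
    {"aperture": 0.094, "d": [-0.003, 0, -0.05], "rotvec": [0, 0.03, 0]},
    {"aperture": 0.094, "d": [-0.003, 0, -0.07], "rotvec": [0, 0.07, 0]},
    {"aperture": 0.094, "d": [-0.01, 0.001, -0.1], "rotvec": [0, 0.2, 0]},
    {"aperture": 0.094, "d": [-0.042, 0.001, -0.143], "rotvec": [0, 0.33, 0]},
    {"aperture": 0.094, "d": [-0.07, 0.001, -0.19], "rotvec": [0, 0.42, 0]},
    {"aperture": 0.094, "d": [-0.1, 0.001, -0.235], "rotvec": [0, 0.473, 0]},
    {"aperture": 0.094, "d": [-0.1, 0.001, -0.235], "rotvec": [0, 0.473, 0]},
    {"aperture": 0.094, "d": [-0.1, 0.001, -0.235], "rotvec": [0, 0.473, 0]}
  ]
}}

```text
time_s: 24.05
eef_pos: [0.442, 0.2306, 0.3109]
tool_rot: [0.047, 0.004, 0.999, 0.001]
force: [1.4, -0.6, 0.8]
opening: 0.0938
finger_force: 0.0
```

```bash
python3 - <<'E'
from h import *
c=r.read_camera('side');a=c['img'][60:230,90:290,::-1]
a=np.clip(255*(a/255.)**.5,0,255).astype(np.uint8);cv2.imwrite('pics/s5.png',cv2.resize(a,None,fx=3.3,fy=3.3))
TP=lambda t:DOWN*R.from_rotvec([0,t,0])*R.from_euler('z',np.pi)
print(np.round(r.get_state()['joints'],2))
for x in [(.56,.236,.35),(.64,.2365,.32),(.64,.2365,.204)]:print(togo(x,TP(0)))
E
```

```text
[ 0.25  0.47 -1.21  1.85  0.58  1.1   0.4 ]
[-0.119   0.0005 -0.0184  0.0097  0.1069 -0.0047]
[-0.1954  0.0011  0.02    0.0097  0.1069 -0.0047]
[-1.830e-01 -1.000e-04  1.353e-01  9.700e-03  1.069e-01 -4.700e-03]
```

View pics/s5.png

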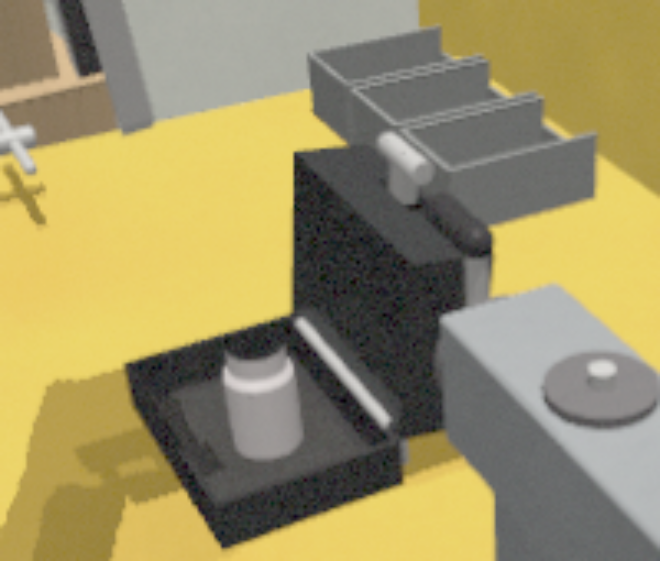

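The socket stands upright near the middle of the tray, base at (265,435) and neck at (257,355). The lid leans on its stop with its handle at (404,157). Now over to the handle.

Call:
{"fn": "drive_effector", "kwargs": {
  "increments": [
    {"aperture": 0.094, "d": [-0.04, 0, -0.02], "rotvec": [0, 0.05, 0]},
    {"aperture": 0.094, "d": [-0.08, 0, -0.02], "rotvec": [0.01, 0.107, -0.005]},
    {"aperture": 0.094, "d": [-0.119, 0, -0.018], "rotvec": [0.01, 0.107, -0.005]},
    {"aperture": 0.094, "d": [-0.16, 0.001, 0], "rotvec": [0.01, 0.107, -0.005]},
    {"aperture": 0.094, "d": [-0.195, 0.001, 0.02], "rotvec": [0.01, 0.107, -0.005]},
    {"aperture": 0.094, "d": [-0.195, 0.001, 0.02], "rotvec": [0.01, 0.107, -0.005]},
    {"aperture": 0.094, "d": [-0.195, 0.001, 0.02], "rotvec": [0.01, 0.107, -0.005]}
  ]
}}

```text
time_s: 24.8
eef_pos: [0.6358, 0.233, 0.3089]
tool_rot: [-0.004, -0.001, 1.0, -0.005]
force: [0.6, 0.4, -0.1]
opening: 0.0942
finger_force: 0.0
```

```bash
python3 - <<'E'
from h import *
c=cam('side');print(proj(c,(.639,.236,.203)),'seen 212,107')
print(np.round(r.get_state()['joints'],2))
for x in [(.6405,.236,.24),(.6405,.236,.204)]:print(togo(x,DOWN*R.from_euler('z',np.pi)))
E
```

```text
[213.09895915 108.24342212] seen 212,107
[ 0.1   0.8  -1.07  1.29  0.68  1.45  0.66]
[-0.0057  0.0031  0.0701 -0.0097 -0.0071  0.0031]
[-0.006   0.0034  0.1061 -0.0097 -0.0071  0.0031]
```

Call:
{"fn": "drive_effector", "kwargs": {
  "increments": [
    {"aperture": 0.094, "d": [-0.006, 0.003, 0.035], "rotvec": [-0.01, -0.007, 0]},
    {"aperture": 0.094, "d": [-0.006, 0.003, 0.07], "rotvec": [-0.01, -0.007, 0.003]},
    {"aperture": 0.094, "d": [-0.006, 0.003, 0.095], "rotvec": [-0.01, -0.007, 0.003]},
    {"aperture": 0.094, "d": [-0.006, 0.003, 0.106], "rotvec": [-0.01, -0.007, 0.003]},
    {"aperture": 0.094, "d": [-0.006, 0.003, 0.106], "rotvec": [-0.01, -0.007, 0.003]},
    {"aperture": 0.05, "d": [-0.006, 0.003, 0.106], "rotvec": [-0.01, -0.007, 0.003]},
    {"aperture": 0.05, "d": [-0.006, 0.003, 0.106], "rotvec": [-0.01, -0.007, 0.003]},
    {"aperture": 0.05, "d": [-0.006, 0.003, 0.106], "rotvec": [-0.01, -0.007, 0.003]},
    {"aperture": 0.05, "d": [-0.006, 0.003, 0.106], "rotvec": [-0.01, -0.007, 0.003]},
    {"aperture": 0.05, "d": [-0.006, 0.003, 0.106], "rotvec": [-0.01, -0.007, 0.003]},
    {"aperture": 0.05, "d": [-0.006, 0.003, 0.106], "rotvec": [-0.01, -0.007, 0.003]}
  ],
  "grip_force": 20
}}

```text
time_s: 25.95
eef_pos: [0.6416, 0.2388, 0.205]
tool_rot: [0.001, -0.0, 1.0, 0.004]
force: [0.7, 7.1, -1.1]
opening: 0.056
finger_force: 20.0
```

```bash
cat > arc.py <<'E'
from h import *
P,Q=pose();H=np.array([.5755,P[1],.04]);v=P-H;a0=np.arctan2(v[2],-v[0]);rho=np.hypot(v[0],v[2])
print('theta',a0-.2548,'rho',rho,np.round(r.get_state()['joints'],2))
for i in range(1,13):
    a=a0-i*.1
    if a<.235:break
    k=.1752 if i>2 else rho
    print(round(a-.2548,2),togo(H+k*np.array([-np.cos(a),0,np.sin(a)]))[:3])
E
python3 arc.py
```

```text
theta 1.6969789579828256 rho 0.17773726709534488 [ 0.11  0.89 -1.02  1.42  0.77  1.26  0.59]
1.6 [ 0.0168  0.0001 -0.0058]
1.5 [ 0.0341  0.0001 -0.0099]
1.4 [ 0.0519  0.0001 -0.0097]
1.3 [ 0.0694  0.0001 -0.0103]
1.2 [ 0.0869  0.0001 -0.0091]
1.1 [ 1.041e-01  1.000e-04 -6.200e-03]
1.0 [ 1.21e-01  1.00e-04 -1.60e-03]
0.9 [1.374e-01 1.000e-04 4.700e-03]
0.8 [0.153  0.     0.0126]
0.7 [ 1.678e-01 -1.000e-04  2.200e-02]
0.6 [ 1.816e-01 -1.000e-04  3.280e-02]
0.5 [ 0.1942 -0.0002  0.0449]
```

Call:
{"fn": "drive_effector", "kwargs": {
  "increments": [
    {"aperture": 0.05, "d": [0.017, -0.001, -0.0055]},
    {"aperture": 0.05, "d": [0.034, -0.001, -0.009]},
    {"aperture": 0.05, "d": [0.052, -0.001, -0.0097]},
    {"aperture": 0.05, "d": [0.069, -0.001, -0.010]},
    {"aperture": 0.05, "d": [0.087, -0.001, -0.009]},
    {"aperture": 0.05, "d": [0.104, -0.001, -0.006]},
    {"aperture": 0.05, "d": [0.121, -0.001, -0.0015]},
    {"aperture": 0.05, "d": [0.137, -0.001, 0.005]},
    {"aperture": 0.05, "d": [0.153, -0.001, 0.0125]},
    {"aperture": 0.05, "d": [0.168, -0.001, 0.022]},
    {"aperture": 0.05, "d": [0.181, -0.001, 0.033]},
    {"aperture": 0.05, "d": [0.181, -0.001, 0.033]}
  ]
}}

```text
time_s: 27.15
eef_pos: [0.4586, 0.2369, 0.1711]
tool_rot: [-0.0, -0.001, 1.0, 0.002]
force: [-3.0, 4.7, 2.4]
opening: 0.0557
finger_force: 20.0
```

```bash
python3 arc.py
```

```text
theta 0.5881348750321596 rho 0.17565324341038033 [ 0.13  0.73 -1.06  1.93  0.78  0.96  0.27]
0.49 [ 0.0125 -0.      0.0123]
0.39 [ 0.0237 -0.0001  0.0258]
0.29 [ 0.0331 -0.0001  0.0406]
0.19 [ 0.0414 -0.0002  0.0561]
0.09 [ 0.0481 -0.0002  0.0722]
-0.01 [ 0.0532 -0.0003  0.089 ]
```

Call:
{"fn": "drive_effector", "kwargs": {
  "increments": [
    {"aperture": 0.05, "d": [0.0125, 0, 0.0123]},
    {"aperture": 0.05, "d": [0.0237, 0, 0.0258]},
    {"aperture": 0.05, "d": [0.0331, 0, 0.0406]},
    {"aperture": 0.05, "d": [0.038, 0, 0.049]},
    {"aperture": 0.05, "d": [0.0425, 0, 0.058]},
    {"aperture": 0.05, "d": [0.046, 0, 0.066]},
    {"aperture": 0.05, "d": [0.049, 0, 0.0745]},
    {"aperture": 0.05, "d": [0.051, 0, 0.0805]},
    {"aperture": 0.05, "d": [0.052, 0, 0.0845]},
    {"aperture": 0.05, "d": [0.0525, 0, 0.087]},
    {"aperture": 0.05, "d": [0.0525, 0, 0.087]}
  ]
}}

```text
time_s: 28.25
eef_pos: [0.4076, 0.2364, 0.084]
tool_rot: [-0.0, -0.0, 1.0, 0.002]
force: [-3.6, 5.1, -0.5]
opening: 0.0556
finger_force: 20.0
```

```bash
python3 arc.py
```

```text
theta 0.0014158802003075843 rho 0.1736090790277433 [ 0.01  0.79 -0.92  2.12  0.98  0.74  0.01]
```

Call:
{"fn": "drive_effector", "kwargs": {
  "increments": [
    {"aperture": 0.05, "d": [0, 0, 0.001]},
    {"aperture": 0.05, "d": [0, 0, 0.002]},
    {"aperture": 0.05, "d": [0, 0, 0.002]}
  ]
}}

```text
time_s: 28.55
eef_pos: [0.4072, 0.2364, 0.0821]
tool_rot: [-0.0, -0.0, 1.0, 0.002]
force: [-5.0, 4.3, 0.1]
opening: 0.0559
finger_force: 20.0
```

Call:
{"fn": "drive_effector", "kwargs": {
  "increments": [
    {"aperture": 0.05, "d": [0, 0, 0.001]},
    {"aperture": 0.05, "d": [0, 0, 0.002]},
    {"aperture": 0.05, "d": [0, 0, 0.002]}
  ]
}}

```text
time_s: 28.85
eef_pos: [0.4071, 0.2364, 0.0811]
tool_rot: [0.0, -0.0, 1.0, 0.002]
force: [-6.4, 2.3, 11.3]
opening: 0.0559
finger_force: 20.0
```

Call:
{"fn": "drive_effector", "kwargs": {
  "increments": [
    {"aperture": 0.05, "d": [0, 0, 0.001]},
    {"aperture": 0.05, "d": [0, 0, 0.001]}
  ]
}}

```text
time_s: 29.05
eef_pos: [0.4074, 0.2364, 0.0808]
tool_rot: [0.001, -0.0, 1.0, 0.001]
force: [-6.9, 0.4, 19.4]
opening: 0.0555
finger_force: 20.0
```

Contact: the lid is seated on the tray. Release and withdraw upward, then check the lid against the first pictures numerically.

Call:
{"fn": "drive_effector", "kwargs": {
  "increments": [
    {"aperture": 0.05, "d": [0, 0, -0.001]},
    {"aperture": 0.07, "d": [0, 0, -0.001]},
    {"aperture": 0.094, "d": [0, 0, -0.001]},
    {"aperture": 0.094, "d": [0, 0, -0.001]},
    {"aperture": 0.094, "d": [0, 0, -0.03]},
    {"aperture": 0.094, "d": [0, 0, -0.07]},
    {"aperture": 0.094, "d": [0.0, 0, -0.12]},
    {"aperture": 0.094, "d": [0, 0, -0.16]},
    {"aperture": 0.094, "d": [0, 0, -0.16]}
  ]
}}

```text
time_s: 29.95
eef_pos: [0.4105, 0.2361, 0.2433]
tool_rot: [0.004, 0.001, 1.0, 0.002]
force: [0.1, 0.2, -0.6]
opening: 0.0942
finger_force: 0.0
```

```bash
python3 - <<'E'
from h import *
a=cv2.imread('pics/side0.png')[:,:,::-1];b=cam('side')['img']
t0=cv2.imread('pics/top0.png')[:,:,::-1];t=cam('top')['img']
d=lambda x,y,s:np.abs(x.astype(int)-y)[s].mean().round(1)
print('side handle+lid front',d(a,b,np.s_[165:195,115:150]),'side case',d(a,b,np.s_[135:220,125:210]),'nut',d(a,b,np.s_[235:280,145:190]),'holder(socket gone)',d(a,b,np.s_[285:340,255:310]))
print('top nut',d(t0,t,np.s_[240:275,228:265]),'key',d(t0,t,np.s_[95:135,225:295]),'wrench',d(t0,t,np.s_[150:180,205:275]))
# best shift of lid patch and bystanders vs the first pictures
for n,x,y,(u0,v0,u1,v1) in [('lid handle side',a,b,(118,168,142,190)),('lid strip side',a,b,(135,140,195,180)),('nut side',a,b,(150,240,185,276)),('key',t0,t,(228,100,293,130)),('wrench',t0,t,(206,152,274,176))]:
    m=cv2.matchTemplate(np.ascontiguousarray(y[v0-8:v1+8,u0-8:u1+8]),np.ascontiguousarray(x[v0:v1,u0:u1]),cv2.TM_CCOEFF_NORMED);_,s,_,l=cv2.minMaxLoc(m);print(n,round(s,3),l[0]-8,l[1]-8)
print(r.get_state()['force'])
E
```

```text
side handle+lid front 28.9 side case 8.5 nut 7.6 holder(socket gone) 18.6
top nut 12.0 key 11.5 wrench 12.2
lid handle side 0.857 0 0
lid strip side 0.985 0 0
nut side 0.999 0 0
key 0.988 0 0
wrench 0.994 0 0
[-0.1592      0.40478657 -0.03161009]
```

The lid, its handle and the bystanders all sit at zero shift from the first pictures. The arm is clear, so I'm handing in.

```bash
python3 -c "
from rig import r
print(r.job_done())"
```

```text
the job is handed in; nothing more can be done
None
```

The job is handed in at about 30 s of the 72 s allowed: the socket stood upright in the case when I closed the lid fully over it, and the nut, hex key and wrench have not moved.

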